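# Refill the bedside lozenge tray and slide it into place

## Robot

A 6-joint arm with a two-finger parallel gripper is mounted at the origin on the work surface. World frame = base frame: x ahead of the robot, y to its left, z up, the work surface at z = 0. Lengths are in m, angles in rad, forces in N, time in s.
With the tool pointing down it reaches from about 0.4 to 0.925 m from the base axis. Payload 12.5 kg.
Tool frame: the origin (TCP) lies midway between the tips of the shut fingers; the grasp point (between the pads) lies env.tcp_to_grasp behind it (env.tcp_to_grasp is the distance from the TCP to the grasp point, in m); x points along the fingers, z is the direction in which the jaws open and shut, and the axes are right-handed (so a half turn about x gives the same grasp; the last joint's range is limited). The gripper opens to 95 mm and grips with 3 to 60 N. Pads are 20 mm wide; open, the fingers measure 119 mm over their backs; the gripper's body (75 mm by 180 mm) begins 59 mm behind the grasp point.
Start: joints at [1.101, 0.491, 1.559, -0, 1.092, -0.106], TCP at [0.222, 0.584, 0.182] pointing down, gripper open.
Joint ranges: [-3.1, 3.1], [-0.84, 2.19], [0.05, 2.79], [-1.13, 4.28], [0.06, 2.93], [-2.69, 2.69]. Speed limits (rad/s): [2.22, 2.22, 2.79, 3.14, 3.14, 3.14].

## Interface

Orientations are given as [roll, pitch, yaw] about the fixed x, y, z axes, in that order (R = Rz(yaw) Ry(pitch) Rx(roll)).
In Python, from workcell import env gives the robot as it stands.
- The arm moves only by the tool step_arm, never from a script. Its argument "motion" is a list of rows, each a list of 4 numbers: the shift along the tool's x, y, z in m, then the turn about the tool's x in rad. A call has 1 to 10 rows; each row is the pose to reach, as a shift and turn from the pose commanded when the call began, along the tool's axes at that moment; what a row does not reach only later rows make up. A row lasts 1/12 s, in which the tool goes at most 41.7 mm and 7.16 degrees, less where a joint would pass 70% of its speed; a pose out of reach is approached as far as the arm can. A call with a gripper value outside its range is refused whole. "fingers" is the closure, from -1 (fully open) to 1 (shut), set as the call begins (left out, the last holds). The fingers move at their own pace and stop on an object; the grip force is fixed at half the most. Time passes only in rows, so rows that repeat a pose let the fingers close. It gives the time, the measured TCP pose, the force and the opening at its end, in the units of the state.
- env.sense(): the state, without advancing time (a new reading comes with each control period).
- env.snapshot(name): name is "scene" or "top" or "wrist"; returns the picture (384x512x3 uint8, red, green, blue); there is no depth.
- env.camera_info(name): a dict with "fx", "fy", "cx", "cy" (pixels), "R" (3x3) and "t" (3): a world point X has camera coordinates R X + t. Camera axes: x right, y down, z forward; pixel columns grow to the right and rows downward; lengths in m; the calibration is good to about 2 mm. A picture is of the moment at which its call begins: read the wrist's pose just before it. camera_info takes no time and is no camera call; for the wrist camera it gives the pose at the moment of the call.
- env.job_done(): hands the job in, once; it reports no verdict.
The state is a dict: "t": time; "joint_pos": joint angles; "qd": joint speeds; "joint_torque": joint torques, N m; "position": TCP position; "eef_rot": TCP orientation; "force": force on the tool from outside, world axes, zero at the start; "ft_torque": the same for the moment, N m; "gripper_width": finger opening in m.
Only numpy, scipy, OpenCV 4.12 (cv2) and the standard library are available. Lean on these libraries where they do the work, as an engineer would, in place of code of your own. Each camera call takes 0.05 s, during which the arm holds its last target.

## Task

Get the bedside lozenges ready for the night: flip the yellow tray's lid right open, almost upright or beyond, pour the lozenges from the cup into the tray, and put in the stray ones lying on the table as well. Then close the lid fully and, without lifting the tray, slide it across onto the grey place mat so that it sits centred and square there. Leave the cup standing empty on its coaster, and do not disturb the vase or the thermometer case.

Things in the scene. Friction and masses are not known exactly. Their poses are not given: they have to be found in the camera images.
- tray: the yellow plastic pill tray, loose on the table, about 0.6 kg: open-topped box 120 (its x) x 150 (its y) x 50 mm high, walls and floor 4 mm, one compartment. Origin at the centre of its underside. Its flip lid is hinged on its +x rim (the side away from the robot); too wide to grasp, its sides can be pushed
- tray_in (a point): centre of the tray's inner floor, 4 mm above its underside; axes as the tray. The inside is 112 x 142 mm and 46 mm deep
- lid (a joint): angle of the tray's flip lid: 0 shut, grows as it swings up and over away from the robot, up to 1.9; the hinge is stiff and the lid stays where it is left (about 1 N at the pull moves it)
- lid_hinge (a point): middle of the lid's hinge line, at tray x = +60, 50.5 mm above the tray's underside; the hinge line runs along the tray's y. The lid is a plate 120 x 150 x 4 mm that reaches from here to the tray's -x rim when shut; this frame turns with the lid
- lid_tab (a point): centre of the white T-shaped pull on the lid: a round bar 10 mm thick, 18 mm long, along the tray's y, on a slimmer stem, 20 mm above the lid's upper face, 110 mm from the hinge line, mid-lid in y. Shut, the lid's upper face is 54.5 mm and this point 74.5 mm above the table. Pinched by its ends it turns between the fingers as the lid swings. Its frame turns with the lid
- cup: the glazed blue handleless cup, loose, 120 g, 75 mm tall, outer diameter 69 mm at the rim tapering evenly to 65 mm at the foot, wall 2.5 mm, floor 4 mm; origin at the centre of its underside, z towards its mouth
- cup_rim (a point): centre of the cup's mouth, 75 mm above its underside
- coaster: the round cork coaster under the cup, 96 mm across, 1 mm thick, flush with the table and fixed; origin at its centre
- mat: the thin rectangular grey place mat with a blue border, 170 (its x) x 200 (its y) x 1 mm, lying flush and fixed on the table; origin at its centre. The tray goes here
- drop0: a loose throat lozenge in a white wrapper: square block 20 x 20 x 14 mm with rounded edges, 12 g; origin at its centre, z through its 14 mm thickness. Starts in the cup
- drop1: a loose throat lozenge in a white wrapper: square block 20 x 20 x 14 mm with rounded edges, 12 g; origin at its centre, z through its 14 mm thickness. Starts in the cup
- drop2: a loose throat lozenge in a white wrapper: square block 20 x 20 x 14 mm with rounded edges, 12 g; origin at its centre, z through its 14 mm thickness. Starts in the cup
- drop3: a loose throat lozenge in a white wrapper: square block 20 x 20 x 14 mm with rounded edges, 12 g; origin at its centre, z through its 14 mm thickness. Starts in the cup
- drop4: a loose throat lozenge in a white wrapper: square block 20 x 20 x 14 mm with rounded edges, 12 g; origin at its centre, z through its 14 mm thickness. Starts in the cup; None if absent in this run
- drop5: a loose throat lozenge in a white wrapper: square block 20 x 20 x 14 mm with rounded edges, 12 g; origin at its centre, z through its 14 mm thickness. Starts in the cup; None if absent in this run
- drop6: a loose throat lozenge in a white wrapper: square block 20 x 20 x 14 mm with rounded edges, 12 g; origin at its centre, z through its 14 mm thickness. Starts in the cup; None if absent in this run
- stray0: a loose throat lozenge in a white wrapper: square block 20 x 20 x 14 mm with rounded edges, 12 g; origin at its centre, z through its 14 mm thickness. Starts astray on the table, on or near the mat; None if absent in this run
- stray1: a loose throat lozenge in a white wrapper: square block 20 x 20 x 14 mm with rounded edges, 12 g; origin at its centre, z through its 14 mm thickness. Starts astray on the table, on or near the mat; None if absent in this run
- stray2: a loose throat lozenge in a white wrapper: square block 20 x 20 x 14 mm with rounded edges, 12 g; origin at its centre, z through its 14 mm thickness. Starts astray on the table, on or near the mat; None if absent in this run
- vase: small green glass vase, loose, 64 mm wide, 120 mm tall, top-heavy; origin under its centre. Leave alone
- case: white plastic thermometer case, loose, 32 (x) x 150 (y) x 20 mm; origin under its centre. Leave alone
- spoon_rest: stainless steel spoon rest, fixed, a dish 92 mm across and 10 mm high with a flat handle 70 mm long towards its -x; origin under the dish's centre. Nothing to do with it

How it is judged:
On the way, in this order (a step that is already met when the one before it is completed fails the run):
1. the tray's lid is flipped open (past 1.2 rad) (value of joint lid above 1.2 rad), for 0.2 s.
2. the cup is tipped over the tray, lid open (angle between cup's own z axis and vertical above 0.9 rad and height (world z) of cup_rim above 0.03 m and horizontal distance between cup_rim and tray below 0.13 m and value of joint lid above 0.9 rad).
3. every lozenge is in the tray and the lid is shut, before the tray goes to the mat (x of drop0 in the frame of tray_in between -0.058 and 0.058 m and y of drop0 in the frame of tray_in between -0.073 and 0.073 m and z of drop0 in the frame of tray_in between -0.004 and 0.047 m and x of drop1 in the frame of tray_in between -0.058 and 0.058 m and y of drop1 in the frame of tray_in between -0.073 and 0.073 m and z of drop1 in the frame of tray_in between -0.004 and 0.047 m and x of drop2 in the frame of tray_in between -0.058 and 0.058 m and y of drop2 in the frame of tray_in between -0.073 and 0.073 m and z of drop2 in the frame of tray_in between -0.004 and 0.047 m and x of drop3 in the frame of tray_in between -0.058 and 0.058 m and y of drop3 in the frame of tray_in between -0.073 and 0.073 m and z of drop3 in the frame of tray_in between -0.004 and 0.047 m and x of drop4 in the frame of tray_in between -0.058 and 0.058 m and y of drop4 in the frame of tray_in between -0.073 and 0.073 m and z of drop4 in the frame of tray_in between -0.004 and 0.047 m and x of drop5 in the frame of tray_in between -0.058 and 0.058 m and y of drop5 in the frame of tray_in between -0.073 and 0.073 m and z of drop5 in the frame of tray_in between -0.004 and 0.047 m and x of drop6 in the frame of tray_in between -0.058 and 0.058 m and y of drop6 in the frame of tray_in between -0.073 and 0.073 m and z of drop6 in the frame of tray_in between -0.004 and 0.047 m and x of stray0 in the frame of tray_in between -0.058 and 0.058 m and y of stray0 in the frame of tray_in between -0.073 and 0.073 m and z of stray0 in the frame of tray_in between -0.004 and 0.047 m and x of stray1 in the frame of tray_in between -0.058 and 0.058 m and y of stray1 in the frame of tray_in between -0.073 and 0.073 m and z of stray1 in the frame of tray_in between -0.004 and 0.047 m and x of stray2 in the frame of tray_in between -0.058 and 0.058 m and y of stray2 in the frame of tray_in between -0.073 and 0.073 m and z of stray2 in the frame of tray_in between -0.004 and 0.047 m and value of joint lid below 0.06 rad and horizontal distance between tray and mat above 0.06 m), for 0.2 s.
4. the shut tray stands on the mat (x of tray in the frame of mat between -0.025 and 0.025 m and y of tray in the frame of mat between -0.025 and 0.025 m and angle between the x axis of tray and the x axis of mat, either way round below 0.2 rad and value of joint lid below 0.06 rad), for 0.2 s.
At the end, for the whole second after the job is handed in: every lozenge present is inside the tray; lid shut (under 0.06 rad); tray flat on the mat, its centre within 25 mm of the mat's in each mat direction and square to it within 0.2 rad; cup upright on the coaster within 25 mm of its centre; all at rest (all of step 4 and x of drop0 in the frame of tray_in between -0.058 and 0.058 m and y of drop0 in the frame of tray_in between -0.073 and 0.073 m and z of drop0 in the frame of tray_in between -0.004 and 0.047 m and x of drop1 in the frame of tray_in between -0.058 and 0.058 m and y of drop1 in the frame of tray_in between -0.073 and 0.073 m and z of drop1 in the frame of tray_in between -0.004 and 0.047 m and x of drop2 in the frame of tray_in between -0.058 and 0.058 m and y of drop2 in the frame of tray_in between -0.073 and 0.073 m and z of drop2 in the frame of tray_in between -0.004 and 0.047 m and x of drop3 in the frame of tray_in between -0.058 and 0.058 m and y of drop3 in the frame of tray_in between -0.073 and 0.073 m and z of drop3 in the frame of tray_in between -0.004 and 0.047 m and x of drop4 in the frame of tray_in between -0.058 and 0.058 m and y of drop4 in the frame of tray_in between -0.073 and 0.073 m and z of drop4 in the frame of tray_in between -0.004 and 0.047 m and x of drop5 in the frame of tray_in between -0.058 and 0.058 m and y of drop5 in the frame of tray_in between -0.073 and 0.073 m and z of drop5 in the frame of tray_in between -0.004 and 0.047 m and x of drop6 in the frame of tray_in between -0.058 and 0.058 m and y of drop6 in the frame of tray_in between -0.073 and 0.073 m and z of drop6 in the frame of tray_in between -0.004 and 0.047 m and x of stray0 in the frame of tray_in between -0.058 and 0.058 m and y of stray0 in the frame of tray_in between -0.073 and 0.073 m and z of stray0 in the frame of tray_in between -0.004 and 0.047 m and x of stray1 in the frame of tray_in between -0.058 and 0.058 m and y of stray1 in the frame of tray_in between -0.073 and 0.073 m and z of stray1 in the frame of tray_in between -0.004 and 0.047 m and x of stray2 in the frame of tray_in between -0.058 and 0.058 m and y of stray2 in the frame of tray_in between -0.073 and 0.073 m and z of stray2 in the frame of tray_in between -0.004 and 0.047 m and horizontal distance between cup and coaster below 0.025 m and angle between cup's own z axis and vertical below 0.1 rad and height (world z) of cup between -0.006 and 0.006 m and linear speed of each of tray, cup below 0.02 m/s and height (world z) of tray below 0.006 m and angle between tray's own z axis and vertical below 0.05 rad); the robot touches nothing.
It fails at once if the vase is disturbed (distance of vase from where it was at the start of the episode above 0.03 m or angle between vase's own z axis and vertical above 0.4 rad).
It fails at once if the thermometer case is moved (distance of case from where it was at the start of the episode above 0.03 m).
It fails at once if the tray is lifted off the table (height (world z) of tray above 0.025 m).
Of drop4, drop5, drop6 only 1 to 3 are there at a start; the rules pass over those that are not, and their reading is None.
Of stray0, stray1, stray2 only 1 to 3 are there at a start; the rules pass over those that are not, and their reading is None.
At some moment in a run one of tray, cup, stray0, stray1, stray2 may be knocked a few centimetres aside while the robot is not near it.
It also fails if it takes over 210 s, if anything falls off the work surface, if the arm or the gripper's body presses on something with over 40 N, if the wrist force passes 120 N, or if a joint passes its speed limit or range.

## Working session

There is one attempt and no reset: what is moved stays moved. The work goes in short steps, Python scripts to look and compute and a tool call to move; the robot and the scene stay as the last step left them, time stands still between calls to the robot, and variables do not carry over. Pictures are saved under pics/ and viewed, and the job is handed in when it is done.

Besides the shell and the picture viewer there is one more tool, called after ">>>" in YAML: its name, and indented under it one key for each argument. step_arm: Moves the arm, as the interface text tells. Its arguments: {"type":"object","properties":{"motion":{"type":"array","items":{"type":"array","items":{"type":"number"}}},"fingers":{"type":"number"}},"required":["motion"]}

```bash
ls; mkdir -p pics; python3 - <<'E'
from workcell import env
import cv2
print(env.sense(), env.tcp_to_grasp)
for n in ["scene","top","wrist"]:
    im=env.snapshot(n); cv2.imwrite(f"pics/{n}0.png",im[:,:,::-1])
    c=env.camera_info(n); print(n,c)
E
```

```text
pics
{'t': 0.0, 'joint_pos': array([ 1.10138810e+00,  4.91547178e-01,  1.55948625e+00, -2.81714310e-05,
        1.09170241e+00, -1.05592145e-01]), 'qd': array([-0.00134867,  0.00025567,  0.00099183,  0.00024127,  0.00177586,
       -0.00063642]), 'joint_torque': array([-9.87779349e-04, -6.12639284e+01, -2.58180428e+01,  6.93217199e-02,
        4.80815547e-02, -6.17418846e-05]), 'position': array([0.22224608, 0.58382765, 0.18095679]), 'eef_rot': array([ 3.05785241,  1.56965286, -2.01833965]), 'force': array([ 0.54111352,  0.30087515, -0.22449166]), 'ft_torque': array([ 0.03828418, -0.02353567, -0.04857124]), 'gripper_width': 0.09506095777014287} 0.0188
scene {'fx': 358.78682916553845, 'fy': 358.78682916553845, 'cx': 258.59881822519293, 'cy': 192.19847048827705, 'R': array([[ 0.0511009 ,  0.99869213, -0.00165179],
       [ 0.87825205, -0.04572553, -0.47600684],
       [-0.47545981,  0.02287369, -0.87944003]]), 't': array([-0.06701044, -0.45126097,  1.11258637])}
top {'fx': 427.68050072181643, 'fy': 427.68050072181643, 'cx': 256.116007036329, 'cy': 197.88618869309897, 'R': array([[ 0.08751034, -0.99613244, -0.00788062],
       [-0.97018466, -0.08343059, -0.22755452],
       [ 0.22601695,  0.02755903, -0.97373345]]), 't': array([-0.00198126,  0.56518152,  1.00249617])}
wrist {'fx': 294.64674388515886, 'fy': 294.64674388515886, 'cx': 257.2004967785522, 'cy': 192.12524214852232, 'R': array([[ 3.55767818e-01,  9.34573975e-01, -8.63084152e-04],
       [ 8.98790763e-01, -3.41892696e-01,  2.74380299e-01],
       [ 2.56133605e-01, -9.83914125e-02, -9.61620875e-01]]), 't': array([-0.62482164, -0.03025447,  0.3918523 ])}
```

The scene view shows the tray at (267,178), tab at (265,153), mat at (158,201), strays at (110,187), (152,182) and (181,192), and the cup at (386,172). The top view shows the same things: tray (248,224), mat (347,226), strays (327,229), (355,243) and (394,244), cup (137,214).

```bash
cat > h.py <<'E'
import numpy as np, cv2
from workcell import env
from scipy.spatial.transform import Rotation as Ro
def ray(c,p):
    d=np.array([(p[0]-c['cx'])/c['fx'],(p[1]-c['cy'])/c['fy'],1.0])
    R=np.array(c['R']);o=-R.T@np.array(c['t']);d=R.T@d
    return o,d/np.linalg.norm(d)
def onz(c,p,z):
    o,d=ray(c,p); return o+d*(z-o[2])/d[2]
def tri(c1,p1,c2,p2):
    A=[];b=[]
    M=np.zeros((3,3));v=np.zeros(3);rs=[ray(c1,p1),ray(c2,p2)]
    for o,d in rs:
        P=np.eye(3)-np.outer(d,d);M+=P;v+=P@o
    X=np.linalg.solve(M,v)
    return X,[float(np.linalg.norm((np.eye(3)-np.outer(d,d))@(X-o))) for o,d in rs]
def proj(c,X):
    q=np.array(c['R'])@np.asarray(X)+np.array(c['t']); return np.array([c['fx']*q[0]/q[2]+c['cx'],c['fy']*q[1]/q[2]+c['cy']])
def Rt():
    return Ro.from_euler('xyz',env.sense()['eef_rot']).as_matrix()
def blobs(mask,amin=20):
    cs,_=cv2.findContours(mask.astype(np.uint8),cv2.RETR_EXTERNAL,cv2.CHAIN_APPROX_NONE)
    return sorted([(cv2.contourArea(k),np.round(k.reshape(-1,2).mean(0),1),cv2.minAreaRect(k),k) for k in cs if cv2.contourArea(k)>=amin],key=lambda a:-a[0])
def snap(n,name=None):
    c=env.camera_info(n); im=env.snapshot(n)
    if name: cv2.imwrite(f"pics/{name}.png",im[:,:,::-1])
    return c,im
E
python3 - <<'E'
from h import *
np.set_printoptions(precision=4,suppress=True)
C={}
for n in ['scene','top']:
    c=env.camera_info(n); im=cv2.imread(f'pics/{n}0.png'); hsv=cv2.cvtColor(im,cv2.COLOR_BGR2HSV)
    C[n]=c
    y=cv2.inRange(hsv,(24,180,120),(36,255,255))
    y=cv2.morphologyEx(y,cv2.MORPH_CLOSE,np.ones((7,7)))
    b=blobs(y,300)[0]; print(n,'tray',b[0],b[2],[onz(c,q,.0545)[:2] for q in cv2.boxPoints(b[2])])
    bl=cv2.inRange(hsv,(108,80,60),(125,255,255))
    for b in blobs(bl,60)[:4]: print('blue',b[0],b[2],[onz(c,q,.001)[:2] for q in cv2.boxPoints(b[2])])
    w=cv2.inRange(hsv,(0,0,150),(180,60,255))
    for b in blobs(w,15)[:14]: print('white',b[0],b[1],b[2][2],onz(c,b[1],.014)[:2])
E
python3 -c "
import cv2
a=cv2.imread('pics/top0.png');cv2.imwrite('pics/topc.png',cv2.resize(a[180:290,110:410],None,fx=2.6,fy=2.6,interpolation=cv2.INTER_CUBIC))
a=cv2.imread('pics/scene0.png');cv2.imwrite('pics/scenec.png',cv2.resize(a[100:310,90:410],None,fx=2.5,fy=2.5,interpolation=cv2.INTER_CUBIC))"
```

```text
scene tray 2675.5 ((266.6408996582031, 174.59422302246094), (44.83036804199219, 66.24755859375), 86.36705780029297) [array([ 0.4396, -0.0184]), array([0.4357, 0.1402]), array([0.5571, 0.1339]), array([ 0.56 , -0.014])]
blue 506.5 ((493.3861083984375, 289.723388671875), (18.05841827392578, 45.309226989746094), 67.61986541748047) [array([0.7732, 0.4708]), array([0.7416, 0.5729]), array([0.7773, 0.5736]), array([0.8074, 0.4737])]
blue 133.0 ((500.88360595703125, 333.97442626953125), (46.32492446899414, 6.232809066772461), 57.38076400756836) [array([0.8268, 0.4875]), array([0.8209, 0.5005]), array([0.8952, 0.5227]), array([0.9005, 0.5103])]
white 590.5 [206.2 291.6] 81.8698959350586 [ 0.7511 -0.0797]
white 487.0 [329.3 133.3] 11.309932708740234 [0.3588 0.2333]
white 484.5 [502.8 310.5] 47.862403869628906 [0.8196 0.5175]
white 226.5 [241.5 286.5] 81.8698959350586 [ 0.7444 -0.0066]
white 52.0 [435.7  53.2] 53.13010025024414 [0.0773 0.5956]
white 46.5 [425.4  56.9] 11.309932708740234 [0.0913 0.5604]
white 41.0 [462.7  63.4] 90.0 [0.1241 0.6625]
white 36.0 [304.  119.2] 30.963754653930664 [0.3086 0.1727]
white 29.0 [180.1 191.5] 18.43494987487793 [ 0.5119 -0.1461]
white 28.5 [267.8 196.8] 86.3086166381836 [0.537  0.0614]
white 27.0 [150.6 181.3] 45.0 [ 0.48   -0.2188]
white 19.0 [109.4 186. ] 90.0 [ 0.488  -0.3164]Traceback (most recent call last):
  File "<stdin>", line 9, in <module>
IndexError: list index out of range
```

```bash
python3 - <<'E'
from h import *
np.set_printoptions(precision=4,suppress=True)
C={n:env.camera_info(n) for n in ['scene','top']}
for n in ['scene','top']:
    c=C[n]; im=cv2.imread(f'pics/{n}0.png'); hsv=cv2.cvtColor(im,cv2.COLOR_BGR2HSV)
    y=cv2.inRange(hsv,(22,150,90),(38,255,255))
    y=cv2.morphologyEx(y,cv2.MORPH_CLOSE,np.ones((5,5)))
    b=blobs(y,300)
    if b:
        b=b[0]; ap=cv2.approxPolyDP(b[3],5,True).reshape(-1,2); print(n,'tray',b[0],b[2][2]);[print(q,onz(c,q,.0545)[:2]) for q in ap]
    x0,y0,x1,y1=(105,160,210,240) if n=='scene' else (300,185,395,268)
    bl=cv2.inRange(hsv,(105,70,30),(130,255,255)); m=np.zeros_like(bl);m[y0:y1,x0:x1]=bl[y0:y1,x0:x1]
    pts=cv2.findNonZero(m); r=cv2.convexHull(pts); ap=cv2.approxPolyDP(r,6,True).reshape(-1,2)
    print('mat');[print(q,onz(c,q,.001)[:2]) for q in ap]
    cup=(365,150,410,195) if n=='scene' else (115,195,160,235)
    m=np.zeros_like(bl);bb=cv2.inRange(hsv,(95,60,0),(135,255,255));m[cup[1]:cup[3],cup[0]:cup[2]]=bb[cup[1]:cup[3],cup[0]:cup[2]]
    for b in blobs(m,50): print('cup',b[0],cv2.boundingRect(b[3]))
S={'s':[(110.5,187),(152,182),(181,192)],'t':[(393.7,244),(355.3,243.2),(327.4,228.8)]}
for a,b in zip(S['s'],S['t']): print('stray',tri(C['scene'],a,C['top'],b), onz(C['top'],b,.014))
print('tab',tri(C['scene'],(265.2,152.5),C['top'],(246.2,242.8)))
E
```

```text
scene tray 3436.5 86.3086166381836
[295 151] [0.4379 0.1321]
[233 154] [ 0.4388 -0.0164]
[237 209] [ 0.5848 -0.0101]
[299 205] [0.5821 0.1266]
mat
[200 191] [ 0.5058 -0.1009]
[197 231] [ 0.6098 -0.105 ]
[114 232] [ 0.6024 -0.294 ]
[122 185] [ 0.4791 -0.2918]
top tray 2709.5 3.1221303939819336
[220 199] [0.555  0.1378]
[216 246] [0.4362 0.1349]
[276 250] [ 0.4392 -0.0128]
[277 202] [ 0.5596 -0.006 ]
mat
[387 201] [ 0.5993 -0.2961]
[382 262] [ 0.4381 -0.2864]
[307 252] [ 0.447  -0.0941]
[315 190] [ 0.613  -0.1053]
cup 651.5 (121, 200, 32, 29)
stray (array([ 0.4864, -0.3152,  0.0063]), [0.001413408617397545, 0.0014134086173974046]) [ 0.4849 -0.3115  0.014 ]
stray (array([ 0.4793, -0.2159,  0.0092]), [0.000788090706282268, 0.000788090706282239]) [ 0.4785 -0.2141  0.014 ]
stray (array([ 0.5105, -0.1436,  0.0089]), [0.001391729155379427, 0.0013917291553794315]) [ 0.5095 -0.1414  0.014 ]
tab (array([0.4487, 0.0604, 0.0693]), [0.0006585603202820699, 0.0006585603202820756])
```

```bash
cat >> h.py <<'E'
np.set_printoptions(precision=4,suppress=True)
def plan(X,jaw=None):
    """shift/turn in tool axes to get TCP to X with jaws (tool z) along world yaw angle `jaw` (mod pi)"""
    s=env.sense(); R=Ro.from_euler('xyz',s['eef_rot']).as_matrix()
    sh=R.T@(np.array(X)-s['position'])
    z=R[:,2]; cur=np.arctan2(z[1],z[0]); turn=0
    if jaw is not None:
        d=(jaw-cur+np.pi/2)%np.pi-np.pi/2
        # sign of the turn about tool x (down => minus world yaw)
        turn=d*np.sign(R[2,0])
    print('t %.2f pos'%s['t'],s['position'],'jaw %.3f'%cur,'tilt',R[:,0],'w %.4f'%s['gripper_width'],'F',s['force'],'j6 %.2f'%s['joint_pos'][5])
    print('shift',sh,'turn %.3f'%turn,'rows>=',int(np.ceil(max(np.linalg.norm(sh)/.0417,abs(turn)/.125))))
E
python3 -c "
from h import *
plan([.449,.060,.16],np.pi/2+.025)
print(Rt())"
```

```text
t 0.15 pos [0.2223 0.5839 0.1811] jaw 1.207 tilt [-0.0004 -0.0007 -1.    ] w 0.0950 F [ 0.001   0.5397 -1.0213] j6 -0.11
shift [ 0.0214 -0.3983 -0.4089] turn -0.389 rows>= 14
[[-0.0004 -0.9345  0.3559]
 [-0.0007  0.3559  0.9345]
 [-1.      0.0001 -0.0008]]
```

>>> step_arm:
  motion:
    - [0.002,-0.028,-0.029,-0.03]
    - [0.004,-0.056,-0.058,-0.06]
    - [0.006,-0.085,-0.087,-0.09]
    - [0.008,-0.113,-0.116,-0.12]
    - [0.01,-0.142,-0.146,-0.15]
    - [0.012,-0.17,-0.175,-0.18]
    - [0.014,-0.199,-0.204,-0.21]
    - [0.016,-0.227,-0.233,-0.24]
    - [0.018,-0.256,-0.263,-0.27]
    - [0.02,-0.284,-0.292,-0.3]

```text
t: 0.98
position: [0.3842, 0.2083, 0.1615]
eef_rot: [-0.925, 1.571, 0.583]
force: [0.8, -0.3, -0.1]
gripper_width: 0.0954
```

```bash
python3 -c "
from h import *
plan([.449,.060,.16],np.pi/2+.025)"
```

```text
t 0.98 pos [0.3842 0.2083 0.1615] jaw 1.509 tilt [ 0.0002  0.0001 -1.    ] w 0.0954 F [ 0.7938 -0.2733 -0.0978] j6 -1.16
shift [ 0.0015 -0.0739 -0.144 ] turn -0.087 rows>= 4
```

>>> step_arm:
  motion:
    - [0.001,-0.018,-0.035,-0.02]
    - [0.001,-0.036,-0.07,-0.05]
    - [0.001,-0.054,-0.105,-0.08]
    - [0.001,-0.072,-0.138,-0.085]
    - [0.001,-0.072,-0.138,-0.085]
    - [0.001,-0.072,-0.138,-0.085]

```text
t: 1.48
position: [0.4473, 0.0663, 0.1603]
eef_rot: [1.312, 1.57, 2.901]
force: [-0.1, 0.5, 0.3]
gripper_width: 0.0951
```

```bash
python3 -c "
from h import *
plan([.449,.060,.16],np.pi/2+.025)
snap('wrist','w1')
c=env.camera_info('wrist');print(c)
for p in [(.449,.06,.0745),(.437,.06,.0545),(.437,.135,.0545)]: print(proj(c,p))"
```

```text
t 1.48 pos [0.4473 0.0663 0.1603] jaw 1.588 tilt [-0.0004  0.0001 -1.    ] w 0.0951 F [-0.092   0.4539  0.2834] j6 -1.59
shift [ 0.0003 -0.0015 -0.0063] turn -0.008 rows>= 1
{'fx': 294.64674388515886, 'fy': 294.64674388515886, 'cx': 257.2004967785522, 'cy': 192.12524214852232, 'R': array([[-0.0192,  0.9998,  0.0006],
       [ 0.9616,  0.0183,  0.2739],
       [ 0.2738,  0.0058, -0.9618]]), 't': array([-0.0594, -0.4553,  0.2486])}
[249.3204 190.1206]
[249.9221 174.3641]
[319.7139 175.6659]
```

The wrist view shows the tab at (252,189) and the lid's front corners at about (184,177) and (321,177), which puts the tab at about (0.4485, 0.0625). I'm descending to pinch it.

>>> step_arm:
  motion:
    - [0.03,-0.001,-0.004,-0.008]
    - [0.06,-0.001,-0.004,-0.008]
    - [0.085,-0.001,-0.004,-0.008]
    - [0.1,-0.001,-0.004,-0.008]
    - [0.1,-0.001,-0.004,-0.008]

```text
t: 1.95
position: [0.446, 0.0652, 0.0582]
eef_rot: [1.507, 1.566, 3.109]
force: [-0.5, -0.1, -0.2]
gripper_width: 0.0951
```

>>> step_arm:
  motion:
    - [0,0,0,0]
    - [0,0,0,0]
    - [0,0,0,0]
    - [0,0,0,0]
    - [0,0,0,0]
    - [0,0,0,0]
  fingers: 1

```text
t: 2.45
position: [0.4483, 0.0639, 0.061]
eef_rot: [-1.549, 1.57, 0.051]
force: [0.4, -0.1, 0.7]
gripper_width: 0.0607
```

```bash
python3 -c "
from h import *
plan([.4485,.0625,.0597],np.pi/2+.025)
snap('scene','s1')
import cv2
a=cv2.imread('pics/s1.png');cv2.imwrite('pics/s1c.png',cv2.resize(a[80:260,150:400],None,fx=3,fy=3))
"
```

```text
t 2.45 pos [0.4483 0.0639 0.061 ] jaw 1.600 tilt [ 0.0011  0.0001 -1.    ] w 0.0607 F [ 0.3697 -0.0936  0.6682] j6 -1.60
shift [ 0.0013 -0.0002 -0.0014] turn 0.004 rows>= 1
```

Both fingers straddle the tab in this view (tab at crop (345,215)). They are still closing.

>>> step_arm:
  motion:
    - [0.001,0,-0.001,0]
    - [0.001,0,-0.001,0]
    - [0.001,0,-0.001,0]
    - [0.001,0,-0.001,0]
    - [0.001,0,-0.001,0]
    - [0.001,0,-0.001,0]
    - [0.001,0,-0.001,0]
    - [0.001,0,-0.001,0]
    - [0.001,0,-0.001,0]
  fingers: 1

```text
t: 3.25
position: [0.4481, 0.0629, 0.0595]
eef_rot: [-0.134, 1.571, 1.466]
force: [-0.2, -0.2, -0.6]
gripper_width: 0.001
```

```bash
python3 -c "
from h import *
snap('scene','s2')
c=env.camera_info('scene');print(proj(c,[.4481,.0629,.0595]),proj(c,[.4481,.0629,.0783]))
a=cv2.imread('pics/s2.png');cv2.imwrite('pics/s2c.png',cv2.resize(a[110:220,200:330],None,fx=5,fy=5))
snap('wrist','w2')
c=env.camera_info('wrist');print(proj(c,[.4481,.0629,.0595]),proj(c,[.4481,.0629,.0783]))
"
```

```text
[266.4656 154.6074] [266.6085 150.002 ]
[256.4882 218.5476] [256.4353 228.5853]
```

```bash
python3 -c "
from h import *
a=cv2.imread('pics/w1.png');A=cv2.resize(a[160:215,215:295],None,fx=5,fy=5,interpolation=cv2.INTER_CUBIC)
b=cv2.imread('pics/w2.png');B=cv2.resize(b[195:250,215:295],None,fx=5,fy=5,interpolation=cv2.INTER_CUBIC)
b=cv2.imread('pics/scene0.png');D=cv2.resize(b[135:190,230:310],None,fx=5,fy=5,interpolation=cv2.INTER_CUBIC)
cv2.imwrite('pics/cmp.png',cv2.vconcat([cv2.hconcat([A,B]),cv2.hconcat([D,D*0])]))
"
python3 -c "
from h import *
cs=env.camera_info('scene');ct=env.camera_info('top')
w1={'fx':294.647,'fy':294.647,'cx':257.2,'cy':192.125,'R':[[-.0192,.9998,.0006],[.9616,.0183,.2739],[.2738,.0058,-.9618]],'t':[-.0594,-.4553,.2486]}
print(tri(w1,(251.6,191),cs,(265,150.6)))
print(tri(w1,(251.6,191),ct,(246.2,242.8)))
print(onz(w1,(251.6,191),.0745),onz(cs,(265,150.6),.0745),onz(ct,(246.2,242.8),.0745))
c=env.camera_info('wrist')
print(onz(c,(254,229),.0745))
"
```

```text
(array([0.449 , 0.0607, 0.0773]), [0.001602922334915968, 0.0016029223349159401])
(array([0.4475, 0.0615, 0.0818]), [0.000996186920412816, 0.0009961869204128857])
[0.4499 0.0623 0.0745] [0.4469 0.0593 0.0745] [0.448  0.0608 0.0745]
[0.4501 0.0613 0.0745]
```

```bash
python3 -c "
from h import *
cs=env.camera_info('scene');c=env.camera_info('wrist')
for r in (148,149.4,151,154): print(tri(c,(257,220),cs,(266.6,r)))
print(c['R'],c['t'],env.sense()['position'])
snap('top','t2')
a=cv2.imread('pics/s2.png');cv2.imwrite('pics/cmp.png',cv2.resize(a[125:170,240:295],None,fx=12,fy=12,interpolation=cv2.INTER_NEAREST))
"
```

```text
(array([0.4421, 0.0632, 0.0778]), [7.701193056658956e-05, 7.701193056658248e-05])
(array([0.4435, 0.0632, 0.0742]), [4.583635044245883e-05, 4.5836350442431536e-05])
(array([0.4451, 0.0632, 0.07  ]), [9.976874685234284e-06, 9.976874685195468e-06])
(array([0.4482, 0.0632, 0.0621]), [5.793019314262331e-05, 5.793019314260709e-05])
[[-0.0293  0.9996  0.0004]
 [ 0.9612  0.028   0.2746]
 [ 0.2744  0.0084 -0.9616]] [-0.0503 -0.4293  0.1509] [0.4481 0.0629 0.0595]
```

>>> step_arm:
  motion:
    - [-0.006,0,0,0]
    - [-0.012,0,0,0]
    - [-0.012,0,0,0]
    - [-0.012,0,0,0]

```text
t: 3.73
position: [0.4483, 0.0629, 0.0721]
eef_rot: [-1.532, 1.57, 0.068]
force: [0.1, 0.1, 0.2]
gripper_width: 0.0005
```

```bash
python3 -c "
from h import *
plan([.4485,.0625,.0597],np.pi/2+.025)
snap('scene','s3')
a=cv2.imread('pics/s3.png');A=cv2.resize(a[115:215,220:310],None,fx=5,fy=5,interpolation=cv2.INTER_NEAREST)
snap('wrist','w3')
b=cv2.imread('pics/w3.png');B=cv2.resize(b[180:280,140:370],None,fx=5*.4,fy=5,interpolation=cv2.INTER_NEAREST)
B=cv2.resize(b[180:280,190:250+70],None,fx=5,fy=5,interpolation=cv2.INTER_NEAREST)[:, :340]
B=cv2.resize(b[180:280,210:280],None,fx=5,fy=5,interpolation=cv2.INTER_NEAREST)
cv2.imwrite('pics/cmp2.png',cv2.hconcat([A,B]))
"
```

```text
t 3.73 pos [0.4483 0.0629 0.0721] jaw 1.600 tilt [ 0.0013  0.0001 -1.    ] w 0.0005 F [0.0709 0.1235 0.2242] j6 -1.61
shift [ 0.0124 -0.0001 -0.0004] turn 0.004 rows>= 1
```

The closed tips look about 17 mm higher in the scene view than the TCP reading says. They end at about row 147, where I'd expect row 151.5. I'll check the tip length by touching the bare table on the robot's side of the tray.

>>> step_arm:
  motion:
    - [-0.01,0.015,0,0]
    - [-0.02,0.033,0,0]
    - [0.01,0.033,0,0]
    - [0.04,0.033,0,0]
    - [0.06,0.033,0,0]
    - [0.062,0.033,0,0]
    - [0.062,0.033,0,0]

```text
t: 4.42
position: [0.4145, 0.0619, 0.0089]
eef_rot: [1.501, 1.568, 3.101]
force: [0.0, 0.4, 0.8]
gripper_width: 0.0006
```

```bash
python3 -c "
from h import *
plan([.4485,.0625,.0597],np.pi/2+.025)
c,_=snap('scene','s4')
p=env.sense()['position'];print(proj(c,p))
a=cv2.imread('pics/s4.png');A=cv2.resize(a[95:195,220:310],None,fx=5,fy=5,interpolation=cv2.INTER_NEAREST)
snap('wrist','w4')
b=cv2.imread('pics/w4.png');
B=cv2.resize(b[180:280,210:280],None,fx=5,fy=5,interpolation=cv2.INTER_NEAREST)
cv2.imwrite('pics/cmp3.png',cv2.hconcat([A,B]))
"
```

```text
t 4.42 pos [0.4145 0.0619 0.0089] jaw 1.600 tilt [-0.0027  0.0001 -1.    ] w 0.0006 F [0.0015 0.4295 0.8348] j6 -1.61
shift [-0.0509 -0.0339 -0.0004] turn 0.004 rows>= 2
[264.9404 154.9833]
```

>>> step_arm:
  motion:
    - [0.003,0,0,0]
    - [0.006,0,0,0]
    - [0.009,0,0,0]
    - [0.012,0,0,0]
    - [0.012,0,0,0]

```text
t: 4.93
position: [0.415, 0.0619, -0.0028]
eef_rot: [1.289, 1.571, 2.889]
force: [-0.1, -0.0, -0.0]
gripper_width: 0.0004
```

>>> step_arm:
  motion:
    - [0.002,0,0,0]
    - [0.004,0,0,0]
    - [0.006,0,0,0]
    - [0.006,0,0,0]

```text
t: 5.27
position: [0.415, 0.0619, -0.0088]
eef_rot: [1.347, 1.57, 2.947]
force: [0.1, -0.4, 0.8]
gripper_width: 0.0002
```

>>> step_arm:
  motion:
    - [0.002,0,0,0]
    - [0.004,0,0,0]
    - [0.006,0,0,0]
    - [0.006,0,0,0]

```text
t: 5.6
position: [0.4149, 0.0619, -0.0148]
eef_rot: [1.351, 1.57, 2.951]
force: [-0.6, -0.3, 0.4]
gripper_width: 0.0007
```

>>> step_arm:
  motion:
    - [0.001,0,0,0]
    - [0.002,0,0,0]
    - [0.002,0,0,0]
    - [0.003,0,0,0]
    - [0.003,0,0,0]

```text
t: 6.02
position: [0.4151, 0.0619, -0.0176]
eef_rot: [-0.207, 1.571, 1.393]
force: [-0.4, 0.5, 0.2]
gripper_width: 0.0001
```

>>> step_arm:
  motion:
    - [0.001,0,0,0]
    - [0.002,0,0,0]
    - [0.002,0,0,0]

```text
t: 6.27
position: [0.415, 0.0619, -0.0196]
eef_rot: [0.958, 1.571, 2.558]
force: [-0.3, 0.3, 0.0]
gripper_width: 0.0003
```

>>> step_arm:
  motion:
    - [0.001,0,0,0]
    - [0.002,0,0,0]
    - [0.002,0,0,0]

```text
t: 6.52
position: [0.415, 0.0619, -0.0216]
eef_rot: [1.061, 1.571, 2.661]
force: [-0.8, 0.2, -1.1]
gripper_width: 0.0004
```

>>> step_arm:
  motion:
    - [0.001,0,0,0]
    - [0.002,0,0,0]
    - [0.002,0,0,0]

```text
t: 6.77
position: [0.415, 0.0619, -0.0236]
eef_rot: [0.947, 1.571, 2.547]
force: [0.8, 1.0, 0.0]
gripper_width: 0.0004
```

```bash
python3 -c "
from h import *
print(env.sense())
c,_=snap('scene','s5')
print(proj(c,[.415,.0619,0]))
a=cv2.imread('pics/s5.png');A=cv2.resize(a[95:195,220:310],None,fx=5,fy=5,interpolation=cv2.INTER_NEAREST)
snap('wrist','w5')
b=cv2.imread('pics/w5.png');
B=cv2.resize(b[180:280,210:280],None,fx=5,fy=5,interpolation=cv2.INTER_NEAREST)
cv2.imwrite('pics/cmp4.png',cv2.hconcat([A,B]))
"
```

```text
{'t': 6.7667, 'joint_pos': array([-0.0096,  0.5881,  2.2321,  0.0003,  0.3215, -1.6099]), 'qd': array([ 0.0001, -0.0034,  0.0008, -0.0014,  0.0073, -0.    ]), 'joint_torque': array([  0.0071, -48.268 ,  -6.6043,  -0.0122,   0.0327,  -0.0001]), 'position': array([ 0.415 ,  0.0619, -0.0236]), 'eef_rot': array([0.9471, 1.5706, 2.5471]), 'force': array([0.8489, 1.0053, 0.0044]), 'ft_torque': array([0.0659, 0.0407, 0.0537]), 'gripper_width': 0.00042875101340682963}
[264.8672 157.1229]
```

>>> step_arm:
  motion:
    - [0.001,0,0,0]
    - [0.002,0,0,0]
    - [0.002,0,0,0]

```text
t: 7.12
position: [0.415, 0.0619, -0.0256]
eef_rot: [0.832, 1.571, 2.432]
force: [0.4, 0.4, 0.2]
gripper_width: 0.0008
```

>>> step_arm:
  motion:
    - [0.001,0,0,0]
    - [0.002,0,0,0]
    - [0.002,0,0,0]

```text
t: 7.37
position: [0.415, 0.062, -0.0276]
eef_rot: [1.12, 1.571, 2.72]
force: [-0.4, 0.2, 0.7]
gripper_width: 0.0005
```

>>> step_arm:
  motion:
    - [0.001,0,0,0]
    - [0.002,0,0,0]
    - [0.002,0,0,0]

```text
t: 7.62
position: [0.415, 0.062, -0.0296]
eef_rot: [1.029, 1.571, 2.629]
force: [0.8, 0.4, -0.4]
gripper_width: 0.0002
```

>>> step_arm:
  motion:
    - [0.001,0,0,0]
    - [0.002,0,0,0]
    - [0.003,0,0,0]
    - [0.003,0,0,0]

```text
t: 7.95
position: [0.415, 0.0619, -0.0326]
eef_rot: [1.095, 1.571, 2.695]
force: [-0.7, -0.7, -0.4]
gripper_width: 0.0003
```

>>> step_arm:
  motion:
    - [0.001,0,0,0]
    - [0.002,0,0,0]
    - [0.003,0,0,0]
    - [0.003,0,0,0]

```text
t: 8.28
position: [0.4152, 0.062, -0.0331]
eef_rot: [-1.59, 1.568, 0.01]
force: [-8.6, -1.2, 58.1]
gripper_width: 0.0005
```

```bash
python3 -c "
from h import *
print(env.sense())
c,_=snap('scene','s6')
a=cv2.imread('pics/s6.png');A=cv2.resize(a[60:200,190:340],None,fx=4,fy=4,interpolation=cv2.INTER_NEAREST)
cv2.imwrite('pics/s6c.png',A)
snap('wrist','w6')
"
```

```text
{'t': 8.2833, 'joint_pos': array([-0.0095,  0.6097,  2.238 ,  0.0002,  0.2914, -1.6099]), 'qd': array([ 0.0002,  0.0005,  0.0001, -0.0004,  0.0012, -0.0002]), 'joint_torque': array([ -0.134 , -25.8953,  -6.7978,   0.0672,  -2.148 ,  -0.0017]), 'position': array([ 0.4152,  0.062 , -0.0331]), 'eef_rot': array([-1.5899,  1.5683,  0.0104]), 'force': array([-8.582 , -1.179 , 58.1204]), 'ft_torque': array([-0.1604,  1.5773,  0.0063]), 'gripper_width': 0.0005449529644293079}
```

The touch settles it: contact at a reading of z = -0.033, with the moment pointing to the fingertips. So the real tips are about 33 mm short of the reported TCP, and the same offset shows in the wrist view's open-finger spacing. From here I'll add 33 mm to every reading to get tip height. I'm backing off and grasping the tab again.

>>> step_arm:
  motion:
    - [-0.02,0,0,0]
    - [-0.05,0,0,0]
    - [-0.08,0,0,0]
    - [-0.1,0,0,0]
    - [-0.1,-0.02,-0.001,0]
    - [-0.1,-0.034,-0.001,0]
    - [-0.1,-0.034,-0.001,0]
    - [-0.1,-0.034,-0.001,0]
  fingers: 0

```text
t: 9.05
position: [0.4487, 0.0619, 0.0643]
eef_rot: [1.34, 1.57, 2.94]
force: [-0.6, -0.5, -0.2]
gripper_width: 0.0457
```

```bash
python3 -c "
from h import *
plan([.449,.0615,.0267],np.pi/2+.025)
c,_=snap('wrist','w7')
b=cv2.imread('pics/w7.png'); cv2.imwrite('pics/w7c.png',cv2.resize(b[160:260,160:360],None,fx=4,fy=4))
"
```

```text
t 9.05 pos [0.4487 0.0619 0.0643] jaw 1.600 tilt [-0.0005  0.0001 -1.    ] w 0.0457 F [-0.5921 -0.5258 -0.2342] j6 -1.61
shift [ 0.0376 -0.0003 -0.0004] turn 0.004 rows>= 1
```

The wrist view shows the bar centred at (255.5,226), midway between the tips at (221,221) and (294,221). The 73 px tip spacing for 45.7 mm puts the tips about 33 mm short again.

>>> step_arm:
  motion:
    - [0.02,0,-0.0015,0]
    - [0.0375,0,-0.0015,0]
    - [0.0375,0,-0.0015,0]
    - [0.0375,0,-0.0015,0]

```text
t: 9.43
position: [0.4478, 0.0604, 0.0265]
eef_rot: [1.502, 1.568, 3.102]
force: [0.2, 0.5, 0.6]
gripper_width: 0.0475
```

>>> step_arm:
  motion:
    - [0,0,0,0]
    - [0,0,0,0]
    - [0,0,0,0]
    - [0,0,0,0]
    - [0,0,0,0]
    - [0,0,0,0]
    - [0,0,0,0]
    - [0,0,0,0]
  fingers: 1

```text
t: 10.1
position: [0.4491, 0.0604, 0.0271]
eef_rot: [-0.954, 1.571, 0.646]
force: [0.0, -0.3, -0.1]
gripper_width: 0.0176
```

>>> step_arm:
  motion:
    - [-0.011,-0.003,0,0]
    - [-0.0215,-0.007,0,0]
    - [-0.0315,-0.012,0,0]
    - [-0.041,-0.018,0,0]
    - [-0.05,-0.025,0,0]
    - [-0.058,-0.033,0,0]
    - [-0.065,-0.0415,0,0]
    - [-0.0715,-0.0505,0,0]
    - [-0.077,-0.0605,0,0]
    - [-0.0815,-0.071,0,0]

```text
t: 10.93
position: [0.5198, 0.0625, 0.1085]
eef_rot: [1.482, 1.569, 3.082]
force: [-1.1, -0.1, -5.1]
gripper_width: 0.017
```

>>> step_arm:
  motion:
    - [-0.0035,-0.0105,0,0]
    - [-0.0055,-0.0215,0,0]
    - [-0.007,-0.0325,0,0]
    - [-0.007,-0.044,0,0]
    - [-0.006,-0.055,0,0]
    - [-0.004,-0.066,0,0]
    - [0,-0.077,0,0]
    - [0.0015,-0.082,0,0]
    - [0.0015,-0.082,0,0]

```text
t: 11.68
position: [0.6064, 0.065, 0.1109]
eef_rot: [-1.574, 1.561, 0.026]
force: [1.4, 0.6, 31.0]
gripper_width: 0.0174
```

```bash
python3 -c "
from h import *
plan([.449,.0615,.0267],np.pi/2+.025)
snap('scene','s8')
"
```

```text
t 11.68 pos [0.6064 0.065  0.1109] jaw 1.600 tilt [ 0.0101  0.0003 -0.9999] w 0.0174 F [ 1.3688  0.6209 30.952 ] j6 -1.60
shift [0.0826 0.1583 0.0011] turn 0.004 rows>= 5
```

>>> step_arm:
  motion:
    - [-0.004,-0.003,0,0]
    - [-0.004,-0.003,0,0]
    - [-0.004,-0.003,0,0]

```text
t: 11.98
position: [0.6061, 0.065, 0.1125]
eef_rot: [-1.541, 1.568, 0.058]
force: [-0.1, 0.9, 14.4]
gripper_width: 0.0174
```

>>> step_arm:
  motion:
    - [0,0,0,0]
    - [0,0,0,0]
    - [0,0,0,0]
    - [0,0,0,0]
    - [0,0,0,0]
  fingers: 0

```text
t: 12.4
position: [0.6049, 0.065, 0.1107]
eef_rot: [1.376, 1.57, 2.976]
force: [0.1, -0.4, 1.0]
gripper_width: 0.0444
```

```bash
python3 -c "
from h import *
plan([.449,.0615,.0267],np.pi/2+.025)
snap('wrist','w9')
"
```

```text
t 12.40 pos [0.6049 0.065  0.1107] jaw 1.600 tilt [-0.0007  0.0001 -1.    ] w 0.0444 F [ 0.1294 -0.3971  1.0443] j6 -1.60
shift [0.0841 0.1559 0.001 ] turn 0.004 rows>= 5
```

The wrist view shows the lid standing open (plate edge at row 213, tray interior above it, pull at (258,245)), with the fingers clear of the pull. Next I'll measure the cup.

>>> step_arm:
  motion:
    - [-0.03,0,0,0]
    - [-0.06,0,0,0]
    - [-0.09,0,0,0]
    - [-0.12,0.03,0.02,0]
    - [-0.13,0.05,0.05,0]
    - [-0.13,0.07,0.08,0]
    - [-0.13,0.09,0.11,0]
    - [-0.13,0.11,0.14,0]
    - [-0.13,0.13,0.17,0]
    - [-0.13,0.13,0.19,0]
  fingers: -1

```text
t: 13.28
position: [0.4663, 0.253, 0.2414]
eef_rot: [1.099, 1.57, 2.701]
force: [1.1, 0.1, -0.3]
gripper_width: 0.0947
```

```bash
python3 -c "
from h import *
plan([.47,.32,.15],np.pi/2+.025)
snap('wrist','w10');snap('scene','s10');snap('top','t10')
c=env.camera_info('wrist');print(c['R'],c['t'])
"
```

```text
t 13.28 pos [0.4663 0.253  0.2414] jaw 1.601 tilt [-0.0007  0.0003 -1.    ] w 0.0947 F [ 1.0882  0.0882 -0.3381] j6 -1.23
shift [ 0.0915 -0.0058  0.0668] turn 0.006 rows>= 3
[[-0.0318  0.9995  0.0004]
 [ 0.9611  0.0305  0.2746]
 [ 0.2745  0.0091 -0.9615]] [-0.2376 -0.5053  0.3178]
```

```bash
python3 - <<'E'
from h import *
cs=env.camera_info('scene');ct=env.camera_info('top');cw=env.camera_info('wrist')
im=cv2.imread('pics/w10.png');hsv=cv2.cvtColor(im,cv2.COLOR_BGR2HSV)
m=cv2.inRange(hsv,(95,60,0),(130,255,140));m[:160]=0;m[235:]=0;m[:,:285]=0;m[:,365:]=0
for b in blobs(m,100)[:3]: print(b[0],cv2.boundingRect(b[3]),cv2.fitEllipse(cv2.convexHull(b[3])))
cv2.imwrite('pics/c.png',cv2.hconcat([cv2.resize(im[150:240,275:375],None,fx=4,fy=4),cv2.resize(cv2.imread('pics/scene0.png')[140:200,355:415],None,fx=6,fy=6)]))
for p in [(219,233),(276,236)]: print('tray front rim',onz(ct,p,.05))
for p in [(235,168),(298,165)]: print('tray front rim scene',onz(cs,p,.05))
print('tab',tri(cs,(272.5,186),ct,(249,174)))
E
```

```text
2346.0 (294, 166, 56, 58) ((321.4571838378906, 195.45669555664062), (50.677146911621094, 63.090999603271484), 140.747802734375)
tray front rim [0.4695 0.1315 0.05  ]
tray front rim [ 0.4743 -0.0102  0.05  ]
tray front rim scene [ 0.4756 -0.0126  0.05  ]
tray front rim scene [0.475  0.1359 0.05  ]
tab (array([0.594 , 0.0644, 0.1667]), [0.0008137508575422948, 0.0008137508575423231])
```

```bash
python3 - <<'E'
from h import *
cs=env.camera_info('scene');ct=env.camera_info('top');cw=env.camera_info('wrist')
print('rim',tri(cw,(324.9,199.8),cs,(390.2,165)),onz(cw,(324.9,199.8),.076),onz(cs,(390.2,165),.076))
print('top rim', onz(ct,(137,214.5),.076))
print('coaster',onz(cw,(322.5,187.5),.001), 'bottom edge scene',onz(cs,(355+195/6,140+350/6),0),onz(cs,(355+70/6,140+235/6),0))
plan([.47,.32,.15],np.pi/2+.025)
E
```

```text
rim (array([0.5031, 0.3413, 0.077 ]), [0.0009669607497072752, 0.0009669607497072408]) [0.5037 0.3425 0.076 ] [0.5024 0.3407 0.076 ]
top rim [0.494  0.3342 0.076 ]
coaster [0.5067 0.3557 0.001 ] bottom edge scene [0.5487 0.3483 0.    ] [0.4933 0.3088 0.    ]
t 13.43 pos [0.4692 0.2521 0.241 ] jaw 1.603 tilt [ 0.0001  0.     -1.    ] w 0.0952 F [-0.6817  0.5667  0.46  ] j6 -1.23
shift [ 0.091  -0.003   0.0679] turn 0.007 rows>= 3
```

```bash
python3 - <<'E'
from h import *
plan([.503,.3415,.08])
plan([.503,.3415,-.0138])
E
```

```text
t 13.43 pos [0.4692 0.2521 0.241 ] jaw 1.603 tilt [ 0.0001  0.     -1.    ] w 0.0952 F [-0.6817  0.5667  0.46  ] j6 -1.23
shift [ 0.161  -0.0366  0.0883] turn 0.000 rows>= 5
t 13.43 pos [0.4692 0.2521 0.241 ] jaw 1.603 tilt [ 0.0001  0.     -1.    ] w 0.0952 F [-0.6817  0.5667  0.46  ] j6 -1.23
shift [ 0.2548 -0.0366  0.0883] turn 0.000 rows>= 7
```

>>> step_arm:
  motion:
    - [0.02,-0.012,0.03,0]
    - [0.05,-0.024,0.06,0]
    - [0.08,-0.0365,0.088,0]
    - [0.11,-0.0365,0.088,0]
    - [0.125,-0.0365,0.088,0]
    - [0.125,-0.0365,0.088,0]
    - [0.125,-0.0365,0.088,0]

```text
t: 14.02
position: [0.5039, 0.3391, 0.1157]
eef_rot: [2.067, 1.569, -2.617]
force: [0.4, -0.6, 0.9]
gripper_width: 0.095
```

```bash
python3 - <<'E'
from h import *
plan([.503,.3415,-.0138])
c,im=snap('wrist','w11')
print(c['R'],c['t'])
E
```

```text
t 14.02 pos [0.5039 0.3391 0.1157] jaw 1.599 tilt [-0.0014 -0.0008 -1.    ] w 0.0950 F [ 0.4376 -0.5607  0.9486] j6 -1.12
shift [0.1295 0.0006 0.0025] turn 0.000 rows>= 4
[[-0.0283  0.9996 -0.0004]
 [ 0.9616  0.0273  0.2732]
 [ 0.2731  0.0073 -0.962 ]] [-0.3252 -0.5059  0.1883]
```

```bash
python3 - <<'E'
from h import *
c=env.camera_info('wrist')
print(onz(c,(261.5,197),.076),onz(c,(274.5,179),.001),onz(c,(314,179),.001)-[0,.048,0],onz(c,(274.5,139),.001)+[.048,0,0])
plan([.503,.3415,-.0138])
E
```

```text
[0.5001 0.3436 0.076 ] [0.5015 0.3592 0.001 ] [0.5003 0.3552 0.001 ] [0.5055 0.3573 0.001 ]
t 14.07 pos [0.5044 0.3394 0.1169] jaw 1.599 tilt [ 0.0007  0.0003 -1.    ] w 0.0954 F [-0.5303 -0.1308  1.01  ] j6 -1.12
shift [0.1307 0.0014 0.0021] turn 0.000 rows>= 4
```

The wrist view shows the cup rim centred at (261,197), giving (0.501, 0.342), and the coaster at (274,179), giving (0.502, 0.357). The cup stands about 15 mm off the coaster's centre. I'm going down to grip it at mid-height.

>>> step_arm:
  motion:
    - [0.03,0.002,0.003,0]
    - [0.06,0.002,0.003,0]
    - [0.09,0.002,0.003,0]
    - [0.115,0.002,0.003,0]
    - [0.13,0.002,0.003,0]
    - [0.13,0.002,0.003,0]

```text
t: 14.57
position: [0.5013, 0.3422, -0.0151]
eef_rot: [2.02, 1.569, -2.664]
force: [-1.0, 0.5, 0.3]
gripper_width: 0.0951
```

>>> step_arm:
  motion:
    - [0,0,0,0]
    - [0,0,0,0]
    - [0,0,0,0]
    - [0,0,0,0]
    - [0,0,0,0]
    - [0,0,0,0]
    - [0,0,0,0]
  fingers: 1

```text
t: 15.15
position: [0.502, 0.3431, -0.0127]
eef_rot: [-1.207, 1.569, 0.393]
force: [-0.6, -4.1, 8.9]
gripper_width: 0.0691
```

>>> step_arm:
  motion:
    - [0,0,0,0]
    - [0,0,0,0]
    - [0,0,0,0]
    - [0,0,0,0]

```text
t: 15.48
position: [0.5021, 0.3431, -0.0127]
eef_rot: [-1.206, 1.569, 0.394]
force: [-0.7, -4.1, 7.5]
gripper_width: 0.0689
```

```bash
python3 - <<'E'
from h import *
plan([.503,.3415,-.0138])
c,im=snap('wrist','w12')
c,im=snap('scene','s12')
E
```

```text
t 15.48 pos [ 0.5021  0.3431 -0.0127] jaw 1.600 tilt [ 0.0017  0.0007 -1.    ] w 0.0689 F [-0.7248 -4.1326  7.4554] j6 -1.11
shift [ 0.0011 -0.0009 -0.0017] turn 0.000 rows>= 1
```

>>> step_arm:
  motion:
    - [-0.01,0,0,0]
    - [-0.02,0,0,0]
    - [-0.03,0,0,0]
    - [-0.04,0,0,0]
    - [-0.04,0,0,0]
    - [-0.04,0,0,0]

```text
t: 16.08
position: [0.5017, 0.3433, 0.0269]
eef_rot: [-1.07, 1.569, 0.53]
force: [0.1, -0.3, -2.5]
gripper_width: 0.069
```

```bash
python3 - <<'E'
from h import *
cs=env.camera_info('scene');ct=env.camera_info('top')
w10={'fx':294.647,'fy':294.647,'cx':257.2,'cy':192.125,'R':[[-.0318,.9995,.0004],[.9611,.0305,.2746],[.2745,.0091,-.9615]],'t':[-.2376,-.5053,.3178]}
print(onz(w10,(248,82),.01),onz(cs,(329.5,133.5),.01),onz(ct,(174.5,277.5),.01))
print('edges',[onz(w10,p,.01)[1] for p in((216,82),(281,82))],[onz(cs,p,.01)[1] for p in((312.5,133),(347,133))])
print('handle end',onz(w10,(186,25),.005),onz(ct,(203,307),.005))
plan([.503,.3415,-.0138])
c,im=snap('wrist','w13'); 
c,im=snap('scene','s13')
cv2.imwrite('pics/s13c.png',cv2.resize(im[100:220,320:460,::-1],None,fx=4,fy=4))
E
```

```text
[0.3567 0.2363 0.01  ] [0.3564 0.2348 0.01  ] [0.3529 0.2356 0.01  ]
edges [np.float64(0.1920110528365899), np.float64(0.28202159708204855)] [np.float64(0.19056941161064767), np.float64(0.2808426107167201)]
handle end [0.2874 0.1518 0.005 ] [0.2874 0.1562 0.005 ]
t 16.08 pos [0.5017 0.3433 0.0269] jaw 1.600 tilt [ 0.0014  0.0008 -1.    ] w 0.0690 F [ 0.1027 -0.3312 -2.469 ] j6 -1.11
shift [ 0.0407 -0.0012 -0.0019] turn 0.000 rows>= 1
```

```bash
python3 - <<'E'
from h import *
plan([.357,.345,.03],0.0)
E
```

```text
t 16.18 pos [0.5012 0.343  0.0259] jaw 1.600 tilt [-0.0002 -0.0001 -1.    ] w 0.0688 F [ 0.4924 -0.1164 -2.5169] j6 -1.11
shift [-0.0041  0.1441  0.0062] turn -1.542 rows>= 13
```

>>> step_arm:
  motion:
    - [-0.004,0.014,0.001,0.1]
    - [-0.004,0.028,0.001,0.2]
    - [-0.004,0.043,0.002,0.3]
    - [-0.004,0.057,0.002,0.4]
    - [-0.004,0.072,0.003,0.5]
    - [-0.004,0.086,0.003,0.6]
    - [-0.004,0.1,0.004,0.7]
    - [-0.004,0.115,0.005,0.8]
    - [-0.004,0.13,0.006,0.9]
    - [-0.004,0.144,0.006,1.0]

```text
t: 17.02
position: [0.3563, 0.3447, 0.0296]
eef_rot: [3.099, 1.57, -2.589]
force: [0.5, 0.3, -1.8]
gripper_width: 0.0691
```

>>> step_arm:
  motion:
    - [0,0,0,0.1]
    - [0,0,0,0.2]
    - [0,0,0,0.3]
    - [0,0,0,0.4]
    - [0,0,0,0.5]
    - [0,0,0,0.6]
    - [0,0,0,0.6]

```text
t: 17.6
position: [0.3571, 0.3447, 0.0296]
eef_rot: [-2.54, 1.57, -2.544]
force: [-0.1, -0.3, -2.7]
gripper_width: 0.0692
```

```bash
python3 - <<'E'
from h import *
plan([.357,.335,-.0115],0.0)
E
```

```text
t 17.60 pos [0.3571 0.3447 0.0296] jaw -0.004 tilt [-0.0006 -0.0004 -1.    ] w 0.0692 F [-0.0703 -0.2601 -2.6519] j6 0.64
shift [ 0.0411 -0.0097 -0.0001] turn -0.004 rows>= 2
```

>>> step_arm:
  motion:
    - [0.015,-0.006,0,0]
    - [0.03,-0.012,0,0]
    - [0.041,-0.018,0,0]
    - [0.041,-0.022,0,0]
    - [0.041,-0.022,0,0]

```text
t: 18.02
position: [0.3569, 0.3221, -0.0113]
eef_rot: [-2.541, 1.569, -2.54]
force: [0.7, -0.1, -2.3]
gripper_width: 0.069
```

>>> step_arm:
  motion:
    - [0,-0.003,0,0]
    - [0,-0.007,0,0]
    - [0,-0.011,0,0]
    - [0,-0.015,0,0]
    - [0,-0.018,0,0]
    - [0,-0.018,0,0]

```text
t: 18.52
position: [0.3582, 0.3052, -0.0102]
eef_rot: [0.64, 1.568, 0.64]
force: [1.1, 4.2, -0.3]
gripper_width: 0.069
```

```bash
python3 - <<'E'
from h import *
plan([.357,.335,-.0115],0.0)
c,im=snap('wrist','w14'); 
c,im=snap('scene','s14')
cv2.imwrite('pics/s14c.png',cv2.resize(im[60:180,300:440,::-1],None,fx=4,fy=4))
E
```

```text
t 18.52 pos [ 0.3582  0.3052 -0.0102] jaw -0.000 tilt [ 0.0024  0.0018 -1.    ] w 0.0690 F [ 1.0603  4.2135 -0.2502] j6 0.56
shift [ 0.0013  0.0298 -0.0012] turn -0.000 rows>= 1
```

The cup is pivoting in the grip: the wrist view shows its foot lagging, and the push took only about 4 N. I'll keep rolling it over the spoon rest's edge.

>>> step_arm:
  motion:
    - [-0.002,-0.005,0,0]
    - [-0.004,-0.012,0,0]
    - [-0.005,-0.017,0,0]
    - [-0.006,-0.022,0,0]
    - [-0.006,-0.027,0,0]
    - [-0.006,-0.032,0,0]
    - [-0.005,-0.037,0,0]
    - [-0.004,-0.042,0,0]
    - [-0.004,-0.042,0,0]

```text
t: 19.37
position: [0.3572, 0.262, -0.0071]
eef_rot: [-2.584, 1.57, -2.585]
force: [0.8, 1.9, 2.5]
gripper_width: 0.0689
```

```bash
python3 - <<'E'
from h import *
plan([.357,.335,-.0115],0.0)
c,im=snap('wrist','w15'); 
c,im=snap('scene','s15')
cv2.imwrite('pics/s15c.png',cv2.resize(im[60:180,300:440,::-1],None,fx=4,fy=4))
E
```

```text
t 19.37 pos [ 0.3572  0.262  -0.0071] jaw -0.001 tilt [-0.0004 -0.0002 -1.    ] w 0.0689 F [0.837  1.9497 2.4897] j6 0.48
shift [ 0.0044  0.073  -0.0003] turn -0.001 rows>= 2
```

>>> step_arm:
  motion:
    - [0.001,-0.004,0,0]
    - [0.003,-0.009,0,0]
    - [0.006,-0.014,0,0]
    - [0.008,-0.017,0,0]
    - [0.008,-0.017,0,0]

```text
t: 19.88
position: [0.3571, 0.2449, -0.0153]
eef_rot: [-2.574, 1.57, -2.575]
force: [1.2, 0.1, 5.3]
gripper_width: 0.0688
```

>>> step_arm:
  motion:
    - [-0.02,0.001,0,0]
    - [-0.05,0.002,0,0]
    - [-0.085,0.002,0,0]
    - [-0.12,0.002,0,0]
    - [-0.15,0.002,0,0]
    - [-0.15,0.002,0,0]
    - [-0.15,0.002,0,0]

```text
t: 20.47
position: [0.3571, 0.2474, 0.1354]
eef_rot: [0.294, 1.57, 0.295]
force: [-0.1, 1.1, -2.8]
gripper_width: 0.0688
```

```bash
python3 - <<'E'
from h import *
plan([.41,.06,.16],1.6)
c,im=snap('wrist','w16'); 
c,im=snap('scene','s16')
c,im=snap('top','t16')
cv2.imwrite('pics/s16c.png',cv2.resize(cv2.imread('pics/s16.png')[20:180,220:440],None,fx=3.5,fy=3.5))
E
```

```text
t 20.47 pos [0.3571 0.2474 0.1354] jaw 0.000 tilt [ 0.0012  0.0004 -1.    ] w 0.0688 F [-0.0962  1.1291 -2.8011] j6 0.45
shift [-0.0246 -0.1874  0.0529] turn 1.542 rows>= 13
```

```bash
python3 - <<'E'
from h import *
plan([.501,.0615,.135],1.59)
cs=env.camera_info('scene');ct=env.camera_info('top');cw=env.camera_info('wrist')
print('coaster w',onz(cw,(394.5,78.5),.001))
im=cv2.imread('pics/t16.png')
cv2.imwrite('pics/c.png',cv2.resize(im[165:250,195:300],None,fx=6,fy=6,interpolation=cv2.INTER_CUBIC))
E
```

```text
t 20.62 pos [0.3563 0.2472 0.1334] jaw -0.000 tilt [-0.003  -0.0015 -1.    ] w 0.0688 F [ 0.9207  0.1113 -3.1643] j6 0.45
shift [-0.0017 -0.1856  0.1447] turn 1.552 rows>= 13
coaster w [0.5013 0.3551 0.001 ]
```

>>> step_arm:
  motion:
    - [-0.001,-0.018,0.014,-0.08]
    - [-0.001,-0.037,0.029,-0.17]
    - [-0.001,-0.055,0.043,-0.27]
    - [-0.001,-0.074,0.058,-0.37]
    - [-0.001,-0.093,0.072,-0.47]
    - [-0.001,-0.111,0.087,-0.57]
    - [-0.001,-0.13,0.101,-0.67]
    - [-0.001,-0.148,0.116,-0.77]
    - [-0.001,-0.167,0.13,-0.87]
    - [-0.001,-0.1855,0.1445,-0.97]

```text
t: 21.45
position: [0.5015, 0.0612, 0.134]
eef_rot: [2.155, 1.567, 3.13]
force: [0.6, 0.0, -2.5]
gripper_width: 0.0691
```

>>> step_arm:
  motion:
    - [0,0,0,-0.1]
    - [0,0,0,-0.2]
    - [0,0,0,-0.3]
    - [0,0,0,-0.4]
    - [0,0,0,-0.5]
    - [0,0,0,-0.6]
    - [0,0,0,-0.62]
    - [0,0,0,-0.62]

```text
t: 22.12
position: [0.5012, 0.0623, 0.1346]
eef_rot: [1.521, 1.568, 3.11]
force: [-0.3, 0.3, -1.8]
gripper_width: 0.0689
```

```bash
python3 - <<'E'
from h import *
plan([.5005,.0620,.085],1.595)
c,im=snap('wrist','w17'); 
c,im=snap('scene','s17')
cv2.imwrite('pics/s17c.png',cv2.resize(im[90:260,170:390,::-1],None,fx=3.5,fy=3.5))
E
```

```text
t 22.12 pos [0.5012 0.0623 0.1346] jaw 1.589 tilt [-0.0026  0.0001 -1.    ] w 0.0689 F [-0.2742  0.2652 -1.8305] j6 -1.60
shift [ 0.0496  0.0006 -0.0003] turn -0.006 rows>= 2
```

>>> step_arm:
  motion:
    - [0.025,0,0,-0.006]
    - [0.05,0,0,-0.006]
    - [0.075,0,0,-0.006]
    - [0.092,0,0,-0.006]
    - [0.096,0,0,-0.006]
    - [0.1,0,0,-0.006]
    - [0.104,0,0,-0.006]
    - [0.104,0,0,-0.006]

```text
t: 22.88
position: [0.502, 0.0624, 0.0322]
eef_rot: [-1.444, 1.57, 0.152]
force: [-0.2, 0.1, -1.5]
gripper_width: 0.069
```

```bash
python3 - <<'E'
from h import *
plan([.5005,.0620,.0],1.595)
c,im=snap('wrist','w18'); 
c,im=snap('scene','s18')
cv2.imwrite('pics/s18c.png',cv2.resize(im[90:260,170:390,::-1],None,fx=3.5,fy=3.5))
E
```

```text
t 22.88 pos [0.502  0.0624 0.0322] jaw 1.595 tilt [ 0.0005  0.0001 -1.    ] w 0.0690 F [-0.1829  0.0947 -1.4832] j6 -1.60
shift [ 0.0322  0.0016 -0.0003] turn 0.000 rows>= 1
```

No contact yet. I also see one stray on the mat has been nudged, from crop (38,358) to (12,387). I'm pressing on down so that the rim tips the cup further.

>>> step_arm:
  motion:
    - [0.003,-0.001,0,0]
    - [0.006,-0.002,0,0]
    - [0.009,-0.003,0,0]
    - [0.012,-0.004,0,0]
    - [0.015,-0.005,0,0]
    - [0.018,-0.006,0,0]
    - [0.018,-0.006,0,0]

```text
t: 23.57
position: [0.5089, 0.0625, 0.0143]
eef_rot: [-1.576, 1.569, 0.02]
force: [0.6, -0.2, 6.5]
gripper_width: 0.0691
```

```bash
python3 - <<'E'
from h import *
plan([.5005,.0620,.0],1.595)
c,im=snap('wrist','w19'); 
c,im=snap('scene','s19')
cv2.imwrite('pics/s19c.png',cv2.resize(im[90:260,170:390,::-1],None,fx=3.5,fy=3.5))
E
```

```text
t 23.57 pos [0.5089 0.0625 0.0143] jaw 1.596 tilt [ 0.0019  0.     -1.    ] w 0.0691 F [ 0.5896 -0.2266  6.5158] j6 -1.60
shift [ 0.0142  0.0084 -0.0003] turn 0.001 rows>= 1
```

>>> step_arm:
  motion:
    - [0.003,-0.001,0,0]
    - [0.006,-0.002,0,0]
    - [0.009,-0.003,0,0]
    - [0.012,-0.003,0,0]
    - [0.015,-0.003,0,0]
    - [0.015,-0.003,0,0]

```text
t: 24.17
position: [0.5137, 0.0625, -0.0001]
eef_rot: [-1.596, 1.565, 0.0]
force: [6.9, -0.4, 10.7]
gripper_width: 0.0686
```

```bash
python3 - <<'E'
from h import *
plan([.5005,.0620,.0],1.595)
c,im=snap('wrist','w20'); 
c,im=snap('scene','s20')
cv2.imwrite('pics/s20c.png',cv2.resize(im[130:230,200:340,::-1],None,fx=5,fy=5))
E
```

```text
t 24.17 pos [ 0.5137  0.0625 -0.0001] jaw 1.596 tilt [ 0.006  0.    -1.   ] w 0.0686 F [ 6.9128 -0.4421 10.698 ] j6 -1.60
shift [-0.0002  0.0132 -0.0002] turn 0.001 rows>= 1
```

>>> step_arm:
  motion:
    - [0.003,0,0,0]
    - [0.005,0,0,0]
    - [0.007,0,0,0]
    - [0.009,0,0,0]
    - [0.009,0,0,0]

```text
t: 24.68
position: [0.5134, 0.0626, -0.0079]
eef_rot: [-1.59, 1.565, 0.006]
force: [2.7, 1.0, 28.3]
gripper_width: 0.0691
```

```bash
python3 - <<'E'
from h import *
plan([.5005,.0620,.0],1.595)
c,im=snap('wrist','w21'); 
E
```

```text
t 24.68 pos [ 0.5134  0.0626 -0.0079] jaw 1.596 tilt [ 0.0056  0.     -1.    ] w 0.0691 F [ 2.7236  1.003  28.2539] j6 -1.60
shift [-0.0079  0.0128 -0.0003] turn 0.001 rows>= 1
```

```bash
python3 - <<'E'
from h import *
c=env.camera_info('wrist')
for p in [(113,176),(404,176),(113,183),(404,183)]: print(onz(c,p,.05))
# cup foot: ellipse left/right ends
for w,r in ((178,141),): print('foot depth',294.6*.065/w, 'x,z of foot centre:', )
o,d=ray(c,(253,141)); R=np.array(c['R']); dep=294.6*.065/178
print(o+d*dep/(R[2]@d))
E
```

```text
[ 0.4697 -0.0109  0.05  ]
[0.466  0.1361 0.05  ]
[ 0.4734 -0.0113  0.05  ]
[0.4696 0.1367 0.05  ]
foot depth 0.10757865168539327 x,z of foot centre:
[0.4462 0.0599 0.0867]
```

```bash
python3 - <<'E'
from h import *
c=env.camera_info('wrist');R=np.array(c['R'])
for r,dep in ((245,.0934),(285,.0934)):
    o,d=ray(c,(257,r)); print(o,o+d*dep/(R[2]@d))
c,im=snap('scene','s22'); cv2.imwrite('pics/s22c.png',cv2.resize(im[120:230,190:350,::-1],None,fx=5,fy=5))
E
```

```text
[0.434  0.0611 0.1952] [0.4762 0.0621 0.1102]
[0.434  0.0611 0.1952] [0.4884 0.0624 0.1138]
```

The tilt is about 1.65 rad. The 28 N shows the cup's side now touching the palm, so I won't press further. I'll lift slightly and jerk it along the mouth's direction to slide the lozenges out.

>>> step_arm:
  motion:
    - [-0.008,0,0,0]
    - [-0.016,0,0,0]
    - [-0.022,0.005,0,0]
    - [-0.022,0.012,0,0]
    - [-0.022,0.019,0,0]
    - [-0.022,0.022,0,0]
    - [-0.022,-0.015,0,0]
    - [-0.022,-0.015,0,0]
    - [-0.022,-0.015,0,0]
    - [-0.022,-0.01,0,0]

```text
t: 25.62
position: [0.5204, 0.0628, 0.0114]
eef_rot: [1.439, 1.57, 3.035]
force: [-1.2, 0.3, -1.7]
gripper_width: 0.0691
```

```bash
python3 - <<'E'
from h import *
plan([.5005,.0620,.0],1.595)
snap('wrist','w22'); 
c,im=snap('scene','s22'); cv2.imwrite('pics/s22c.png',cv2.resize(im[120:230,190:350,::-1],None,fx=5,fy=5))
E
```

```text
t 25.62 pos [0.5204 0.0628 0.0114] jaw 1.596 tilt [-0.0009  0.0001 -1.    ] w 0.0691 F [-1.1787  0.2646 -1.6625] j6 -1.60
shift [ 0.0115  0.0199 -0.0003] turn 0.001 rows>= 1
```

>>> step_arm:
  motion:
    - [-0.02,0.005,0,0]
    - [-0.04,0.01,0,0]
    - [-0.065,0.015,0,0]
    - [-0.08,0.015,0,0]
    - [-0.08,0.015,0,0]

```text
t: 26.13
position: [0.5062, 0.0625, 0.0946]
eef_rot: [-1.583, 1.567, 0.013]
force: [-0.3, -0.5, -1.8]
gripper_width: 0.0689
```

```bash
python3 - <<'E'
from h import *
plan([.5005,.0620,.0],1.595)
c,im=snap('wrist','w23'); 
for p in [(130,165),(387,165)]: print(onz(c,p,.05))
c,im=snap('scene','s23'); cv2.imwrite('pics/s23c.png',cv2.resize(im[100:230,190:350,::-1],None,fx=4.5,fy=4.5))
E
```

```text
t 26.13 pos [0.5062 0.0625 0.0946] jaw 1.596 tilt [ 0.0039  0.     -1.    ] w 0.0689 F [-0.2999 -0.5275 -1.7906] j6 -1.60
shift [ 0.0946  0.0061 -0.0004] turn 0.001 rows>= 3
[ 0.4775 -0.0462  0.05  ]
[0.472  0.1729 0.05  ]
```

>>> step_arm:
  motion:
    - [0.02,0,0,0]
    - [0.04,0.005,0,0]
    - [0.045,0.015,0,0]
    - [0.045,0.025,0,0]
    - [0.045,0.03,0,0]
    - [0.045,-0.01,0,0]
    - [0.045,-0.01,0,0]
    - [0.045,0.005,0,0]
    - [0.045,0.02,0,0]
    - [0.045,0.03,0,0]

```text
t: 27.07
position: [0.4746, 0.0617, 0.0471]
eef_rot: [1.197, 1.571, 2.793]
force: [-0.6, -1.0, -1.6]
gripper_width: 0.069
```

>>> step_arm:
  motion:
    - [0,-0.04,0,0]
    - [0,-0.04,0,0]
    - [0,-0.025,0,0]
    - [0,-0.01,0,0]
    - [0,0,0,0]
    - [0,-0.04,0,0]
    - [0,-0.04,0,0]
    - [0,-0.04,0,0]

```text
t: 27.73
position: [0.5172, 0.0627, 0.0473]
eef_rot: [-1.571, 1.569, 0.025]
force: [-0.6, 0.2, -1.2]
gripper_width: 0.0689
```

```bash
python3 - <<'E'
from h import *
plan([.5005,.0620,.0],1.595)
c,im=snap('wrist','w24'); 
c,im=snap('scene','s24'); cv2.imwrite('pics/s24c.png',cv2.resize(im[100:230,190:350,::-1],None,fx=4.5,fy=4.5))
E
```

```text
t 27.73 pos [0.5172 0.0627 0.0473] jaw 1.596 tilt [ 0.0021  0.0001 -1.    ] w 0.0689 F [-0.6061  0.2149 -1.1865] j6 -1.60
shift [ 0.0473  0.0168 -0.0003] turn 0.001 rows>= 2
```

>>> step_arm:
  motion:
    - [0,0.013,0,0]
    - [0,0.027,0,0]
    - [0,0.04,0,0]
    - [0,0,0,0]
    - [0,0,0,0]
    - [0,0.013,0,0]
    - [0,0.027,0,0]
    - [0,0.04,0,0]
    - [0,0,0,0]
    - [0,0,0,0]

```text
t: 28.67
position: [0.5194, 0.0626, 0.0476]
eef_rot: [-1.584, 1.567, 0.012]
force: [0.2, 0.0, -1.6]
gripper_width: 0.0687
```

>>> step_arm:
  motion:
    - [-0.02,0.005,0,0]
    - [-0.05,0.02,0,0]
    - [-0.08,0.04,0,0]
    - [-0.1,0.06,0,0]
    - [-0.11,0.08,0,0]
    - [-0.11,0.09,0,0]
    - [-0.11,0.09,0,0]

```text
t: 29.25
position: [0.4242, 0.0605, 0.1574]
eef_rot: [-1.523, 1.57, 0.074]
force: [0.7, -1.2, -1.1]
gripper_width: 0.0693
```

```bash
python3 - <<'E'
from h import *
plan([.5005,.0620,.0],1.595)
c,im=snap('wrist','w25'); 
c,im=snap('scene','s25'); cv2.imwrite('pics/s25c.png',cv2.resize(im[70:230,190:350,::-1],None,fx=3.7,fy=3.7))
snap('top','t25')
E
```

```text
t 29.25 pos [0.4242 0.0605 0.1574] jaw 1.596 tilt [ 0.0009  0.0001 -1.    ] w 0.0693 F [ 0.7044 -1.2113 -1.1147] j6 -1.61
shift [ 0.1575 -0.0761 -0.0004] turn 0.001 rows>= 5
```

The cup looks empty: its mouth shows dark blue with no white, and the weight reading fell by about 1 N. To stand it up again I'll lay it on its side with the foot near the fixed spoon rest, regrip it at the mouth with the fingertips, and swing it up about its foot.

```bash
python3 - <<'E'
from h import *
plan([.482,.2355,.09],1.571)
E
```

```text
t 29.40 pos [0.4265 0.0604 0.1564] jaw 1.596 tilt [-0.0002  0.0001 -1.    ] w 0.0686 F [ 1.197  -0.3449 -1.7687] j6 -1.61
shift [ 0.0664 -0.0599  0.1737] turn 0.025 rows>= 5
```

>>> step_arm:
  motion:
    - [0.01,-0.007,0.02,0.005]
    - [0.02,-0.015,0.045,0.01]
    - [0.03,-0.023,0.07,0.015]
    - [0.04,-0.031,0.095,0.02]
    - [0.05,-0.04,0.12,0.025]
    - [0.06,-0.05,0.15,0.025]
    - [0.066,-0.06,0.174,0.025]
    - [0.066,-0.06,0.174,0.025]
    - [0.066,-0.06,0.174,0.025]

```text
t: 30.15
position: [0.4816, 0.2368, 0.0891]
eef_rot: [1.914, 1.568, -2.796]
force: [-0.1, -0.3, -1.1]
gripper_width: 0.069
```

```bash
python3 - <<'E'
from h import *
plan([.482,.2355,-.028],1.571)
c,im=snap('wrist','w26'); 
c,im=snap('scene','s26'); cv2.imwrite('pics/s26c.png',cv2.resize(im[70:230,230:440,::-1],None,fx=3.7,fy=3.7))
E
```

```text
t 30.15 pos [0.4816 0.2368 0.0891] jaw 1.573 tilt [-0.0023 -0.0008 -1.    ] w 0.0690 F [-0.1292 -0.2951 -1.0562] j6 -1.24
shift [ 0.1171 -0.0007 -0.0012] turn 0.002 rows>= 3
```

The wrist view shows white lozenges inside the tray at (80,202), (68,227), (125,215) and (60,247). I'm lowering the cup and laying it down.

>>> step_arm:
  motion:
    - [0.035,-0.001,-0.001,0]
    - [0.07,-0.001,-0.001,0]
    - [0.1,-0.001,-0.001,0]
    - [0.115,-0.001,-0.001,0]
    - [0.117,-0.001,-0.001,0]
    - [0.117,-0.001,-0.001,0]

```text
t: 30.75
position: [0.4823, 0.2341, -0.0263]
eef_rot: [1.877, 1.569, -2.837]
force: [-0.2, -0.1, -1.6]
gripper_width: 0.0692
```

>>> step_arm:
  motion:
    - [0,0,0,0]
    - [0,0,0,0]
    - [0,0,0,0]
    - [0,0,0,0]
    - [0,0,0,0]
    - [0,0,0,0]
  fingers: -0.8

```text
t: 31.25
position: [0.4826, 0.235, -0.0255]
eef_rot: [-1.161, 1.57, 0.41]
force: [0.8, -0.5, 0.1]
gripper_width: 0.0856
```

```bash
python3 - <<'E'
from h import *
plan([.482,.2355,-.028],1.571)
c,im=snap('wrist','w27'); 
c,im=snap('scene','s27'); cv2.imwrite('pics/s27c.png',cv2.resize(im[70:230,230:440,::-1],None,fx=3.7,fy=3.7))
E
```

```text
t 31.25 pos [ 0.4826  0.235  -0.0255] jaw 1.571 tilt [ 0.0008  0.0003 -1.    ] w 0.0856 F [ 0.7887 -0.5412  0.0605] j6 -1.24
shift [0.0025 0.0006 0.0005] turn 0.000 rows>= 1
```

```bash
python3 - <<'E'
from h import *
c=env.camera_info('wrist')
print('dish edge',onz(c,(260,102),.01),'foot top edge',onz(c,(260,136),.065),onz(c,(193,140),.034),onz(c,(328,140),.034), onz(c,(260,145),.066))
print('mouth lower', onz(c,(258,316),.034),onz(c,(258,316),.07))
E
```

```text
dish edge [0.401  0.2369 0.01  ] foot top edge [0.4143 0.2365 0.065 ] [0.419  0.2044 0.034 ] [0.419  0.2696 0.034 ] [0.4175 0.2365 0.066 ]
mouth lower [0.5194 0.2359 0.034 ] [0.4905 0.2358 0.07  ]
```

>>> step_arm:
  motion:
    - [-0.004,-0.002,0.001,0]
    - [-0.0085,-0.0045,0.002,0]
    - [-0.0085,-0.0045,0.002,0]
  fingers: -0.8

```text
t: 31.6
position: [0.4879, 0.2373, -0.0165]
eef_rot: [-1.205, 1.569, 0.366]
force: [0.5, 0.7, 0.0]
gripper_width: 0.0854
```

>>> step_arm:
  motion:
    - [0,0,0,0]
    - [0,0,0,0]
    - [0,0,0,0]
    - [0,0,0,0]
    - [0,0,0,0]
    - [0,0,0,0]
    - [0,0,0,0]
  fingers: 1

```text
t: 32.18
position: [0.4868, 0.2368, -0.0175]
eef_rot: [1.788, 1.57, -2.924]
force: [0.2, -1.2, -0.4]
gripper_width: 0.0693
```

```bash
python3 - <<'E'
from h import *
plan([.482,.2355,-.028],1.571)
c,im=snap('wrist','w28'); 
E
```

```text
t 32.18 pos [ 0.4868  0.2368 -0.0175] jaw 1.571 tilt [-0.0003 -0.0001 -1.    ] w 0.0693 F [ 0.2073 -1.2044 -0.4471] j6 -1.24
shift [ 0.0105  0.0048 -0.0013] turn 0.000 rows>= 1
```

>>> step_arm:
  motion:
    - [0,0.005,0,0]
    - [-0.001,0.01,0,0]
    - [-0.001,0.014,0,0]
    - [-0.006,0.017,0,0]
    - [-0.012,0.02,0,0]
    - [-0.018,0.0235,0,0]
    - [-0.023,0.028,0,0]
    - [-0.023,0.028,0,0]

```text
t: 32.9
position: [0.4583, 0.237, 0.0068]
eef_rot: [-1.067, 1.57, 0.504]
force: [0.7, -0.1, -2.4]
gripper_width: 0.069
```

```bash
python3 - <<'E'
from h import *
plan([.482,.2355,-.028],1.571)
c,im=snap('wrist','w29'); 
E
```

```text
t 32.90 pos [0.4583 0.237  0.0068] jaw 1.571 tilt [ 0.0006  0.0003 -1.    ] w 0.0690 F [ 0.6948 -0.0553 -2.3541] j6 -1.22
shift [ 0.0348 -0.0237 -0.0015] turn 0.000 rows>= 2
```

```bash
python3 - <<'E'
from h import *
c=env.camera_info('wrist');R=np.array(c['R'])
for w,r in ((125,130),(123,130)):
    o,d=ray(c,(256,r)); dep=294.6*.065/w
    print(o,o+d*dep/(R[2]@d))
E
```

```text
[0.3802 0.2373 0.2097] [0.3913 0.2368 0.0536]
[0.3802 0.2373 0.2097] [0.3915 0.2368 0.051 ]
```

>>> step_arm:
  motion:
    - [0,-0.012,0,0]
    - [0,-0.024,0,0]
    - [0.012,-0.028,0,0]
    - [0.023,-0.028,0,0]
    - [0.023,-0.028,0,0]
    - [0.023,-0.024,0,0]
    - [0.022,-0.018,0,0]
    - [0.021,-0.012,0,0]
    - [0.017,-0.008,0,0]
    - [0.013,-0.005,0,0]

```text
t: 33.78
position: [0.4635, 0.237, -0.007]
eef_rot: [-1.305, 1.57, 0.266]
force: [2.0, -0.7, -1.6]
gripper_width: 0.0687
```

>>> step_arm:
  motion:
    - [-0.005,0.004,0,0]
    - [-0.01,0.008,0,0]
    - [-0.014,0.012,0,0]
    - [-0.017,0.016,0,0]
    - [-0.017,0.016,0,0]

```text
t: 34.2
position: [0.448, 0.2371, 0.0106]
eef_rot: [-1.222, 1.569, 0.35]
force: [3.0, -0.3, 1.2]
gripper_width: 0.0691
```

```bash
python3 - <<'E'
from h import *
plan([.482,.2355,-.028],1.571)
c,im=snap('wrist','w30'); 
E
```

```text
t 34.20 pos [0.448  0.2371 0.0106] jaw 1.571 tilt [ 0.0019  0.0007 -1.    ] w 0.0691 F [ 3.0321 -0.3253  1.248 ] j6 -1.21
shift [ 0.0387 -0.0339 -0.0017] turn 0.000 rows>= 2
```

>>> step_arm:
  motion:
    - [-0.004,0.004,0,0]
    - [-0.007,0.008,0,0]
    - [-0.01,0.0125,0,0]
    - [-0.0125,0.017,0,0]
    - [-0.015,0.022,0,0]
    - [-0.0175,0.027,0,0]
    - [-0.019,0.032,0,0]
    - [-0.019,0.032,0,0]

```text
t: 34.92
position: [0.414, 0.2366, 0.0286]
eef_rot: [1.86, 1.569, -2.852]
force: [-0.2, 0.4, -0.8]
gripper_width: 0.0693
```

```bash
python3 - <<'E'
from h import *
plan([.482,.2355,-.028],1.571)
c,im=snap('wrist','w31'); 
c,im=snap('scene','s31'); cv2.imwrite('pics/s31c.png',cv2.resize(im[70:230,230:440,::-1],None,fx=3.7,fy=3.7))
E
```

```text
t 34.92 pos [0.414  0.2366 0.0286] jaw 1.571 tilt [-0.0021 -0.0006 -1.    ] w 0.0693 F [-0.2216  0.4139 -0.7752] j6 -1.19
shift [ 0.0565 -0.0681 -0.0011] turn 0.000 rows>= 3
```

```bash
python3 - <<'E'
from h import *
c=env.camera_info('wrist');R=np.array(c['R'])
for w,r in ((98,148),(96,148)):
    o,d=ray(c,(257,r)); dep=294.6*.065/w
    print(o,o+d*dep/(R[2]@d))
E
```

```text
[0.3371 0.2373 0.232 ] [0.3625 0.2372 0.0361]
[0.3371 0.2373 0.232 ] [0.363  0.2372 0.032 ]
```

>>> step_arm:
  motion:
    - [-0.004,-0.012,0,0]
    - [-0.004,-0.024,0,0]
    - [-0.002,-0.036,0,0]
    - [0.003,-0.036,0,0]
    - [0.005,-0.036,0,0]
    - [0.004,-0.03,0,0]
    - [0.003,-0.025,0,0]
    - [0.001,-0.02,0,0]
    - [0,-0.015,0,0]
    - [0,-0.01,0,0]

```text
t: 35.85
position: [0.4252, 0.237, 0.029]
eef_rot: [-1.113, 1.57, 0.459]
force: [-0.4, 1.0, -1.6]
gripper_width: 0.0689
```

```bash
python3 - <<'E'
from h import *
plan([.482,.2355,-.028],1.571)
c,im=snap('wrist','w32'); 
E
```

```text
t 35.85 pos [0.4252 0.237  0.029 ] jaw 1.571 tilt [ 0.0005  0.0003 -1.    ] w 0.0689 F [-0.3695  0.9687 -1.6045] j6 -1.20
shift [ 0.0571 -0.0568 -0.0015] turn 0.000 rows>= 2
```

>>> step_arm:
  motion:
    - [-0.003,-0.015,0,0]
    - [-0.003,-0.03,0,0]
    - [0.003,-0.03,0,0]
    - [0.006,-0.03,0,0]
    - [0.009,-0.03,0,0]
    - [0.011,-0.03,0,0]
    - [0.011,-0.03,0,0]

```text
t: 36.48
position: [0.455, 0.2368, 0.017]
eef_rot: [1.879, 1.569, -2.833]
force: [-0.1, -0.2, -1.6]
gripper_width: 0.069
```

```bash
python3 - <<'E'
from h import *
plan([.482,.2355,-.028],1.571)
c,im=snap('wrist','w33'); 
E
```

```text
t 36.48 pos [0.455  0.2368 0.017 ] jaw 1.571 tilt [-0.0013 -0.0004 -1.    ] w 0.0690 F [-0.1408 -0.2049 -1.6188] j6 -1.22
shift [ 0.045  -0.027  -0.0013] turn 0.000 rows>= 2
```

>>> step_arm:
  motion:
    - [0.002,0,0,0]
    - [0.004,0,0,0]
    - [0.006,0,0,0]
    - [0.006,0,0,0]

```text
t: 36.87
position: [0.4589, 0.2376, 0.0135]
eef_rot: [-1.283, 1.563, 0.288]
force: [5.2, -1.3, 19.6]
gripper_width: 0.0691
```

>>> step_arm:
  motion:
    - [0.002,0,0,0]
    - [0.004,0,0,0]
    - [0.004,0,0,0]

```text
t: 37.12
position: [0.4612, 0.2382, 0.0106]
eef_rot: [-1.269, 1.558, 0.302]
force: [9.8, -2.3, 27.7]
gripper_width: 0.0693
```

>>> step_arm:
  motion:
    - [-0.006,0,0,0]
    - [-0.007,0.004,0,0]
    - [-0.007,0.008,0,0]
    - [-0.007,0.012,0,0]
    - [-0.009,0.016,0,0]
    - [-0.011,0.02,0,0]
    - [-0.0125,0.024,0,0]
    - [-0.014,0.028,0,0]
    - [-0.0145,0.032,0,0]
    - [-0.0145,0.035,0,0]

```text
t: 37.95
position: [0.4223, 0.2373, 0.0229]
eef_rot: [-1.272, 1.567, 0.3]
force: [7.5, -2.9, 10.3]
gripper_width: 0.0689
```

```bash
python3 - <<'E'
from h import *
plan([.482,.2355,-.028],1.571)
c,im=snap('wrist','w34'); 
E
```

```text
t 37.95 pos [0.4223 0.2373 0.0229] jaw 1.571 tilt [ 0.0041  0.0013 -1.    ] w 0.0689 F [ 7.5162 -2.8675 10.2938] j6 -1.20
shift [ 0.0511 -0.0595 -0.0019] turn 0.000 rows>= 2
```

>>> step_arm:
  motion:
    - [0,0.003,0,0]
    - [0,0.006,0,0]
    - [0,0.009,0,0]
    - [0,0.012,0,0]
    - [0,0.012,0,0]

```text
t: 38.42
position: [0.4117, 0.2378, 0.0239]
eef_rot: [-1.225, 1.563, 0.346]
force: [5.9, -1.6, 18.9]
gripper_width: 0.0694
```

```bash
python3 - <<'E'
from h import *
plan([.482,.2355,-.028],1.571)
c,im=snap('wrist','w35'); 
c,im=snap('scene','s35'); cv2.imwrite('pics/s35c.png',cv2.resize(im[70:230,230:440,::-1],None,fx=3.7,fy=3.7))
E
```

```text
t 38.42 pos [0.4117 0.2378 0.0239] jaw 1.571 tilt [ 0.0074  0.0027 -1.    ] w 0.0694 F [ 5.9304 -1.5708 18.9232] j6 -1.19
shift [ 0.0524 -0.0699 -0.0025] turn 0.000 rows>= 3
```

>>> step_arm:
  motion:
    - [-0.01,0,0,0]
    - [-0.012,-0.02,0,0]
    - [-0.012,-0.038,0,0]
    - [-0.012,-0.038,0,0]
    - [-0.012,-0.038,0,0]

```text
t: 38.93
position: [0.4467, 0.2367, 0.0338]
eef_rot: [1.726, 1.57, -2.987]
force: [-0.3, 0.1, -1.6]
gripper_width: 0.0688
```

```bash
python3 - <<'E'
from h import *
plan([.447,.2372,.0195],1.571)
c,im=snap('wrist','w36')
R=np.array(c['R'])
cv2.imwrite('pics/w36c.png',cv2.resize(im[110:290,180:340,::-1],None,fx=4,fy=4))
E
```

```text
t 38.93 pos [0.4467 0.2367 0.0338] jaw 1.570 tilt [-0.0006 -0.0001 -1.    ] w 0.0688 F [-0.3186  0.0679 -1.5607] j6 -1.21
shift [ 0.0143 -0.0003  0.0005] turn -0.001 rows>= 1
```

>>> step_arm:
  motion:
    - [0.007,0,0,0]
    - [0.014,0,0,0]
    - [0.014,0.007,0,0]
    - [0.0135,0.012,0,0]
    - [0.0115,0.016,0,0]
    - [0.01,0.02,0,0]
    - [0.0087,0.024,0,0]
    - [0.007,0.0305,0,0]
    - [0.006,0.037,0,0]
    - [0.0055,0.044,0,0]

```text
t: 39.82
position: [0.4023, 0.2369, 0.0289]
eef_rot: [-1.052, 1.57, 0.519]
force: [0.4, 0.1, -1.0]
gripper_width: 0.0689
```

```bash
python3 - <<'E'
from h import *
plan([.447,.2372,.0195],1.571)
c,im=snap('wrist','w37')
cv2.imwrite('pics/w37c.png',cv2.resize(im[110:290,180:340,::-1],None,fx=4,fy=4))
E
```

```text
t 39.82 pos [0.4023 0.2369 0.0289] jaw 1.571 tilt [ 0.0005  0.0003 -1.    ] w 0.0689 F [ 0.3574  0.0535 -1.0359] j6 -1.18
shift [ 0.0094 -0.0447  0.0003] turn -0.000 rows>= 2
```

>>> step_arm:
  motion:
    - [-0.008,0,0,0]
    - [-0.008,-0.02,0,0]
    - [-0.006,-0.04,0,0]
    - [0.006,-0.04,0,0]
    - [0.011,-0.04,0,0]
    - [0.011,-0.04,0,0]
    - [0.011,-0.04,0,0]

```text
t: 40.45
position: [0.4423, 0.2368, 0.0176]
eef_rot: [1.882, 1.57, -2.83]
force: [0.1, -0.5, -1.7]
gripper_width: 0.0689
```

>>> step_arm:
  motion:
    - [0,0.003,0,0]
    - [0,0.006,0,0]
    - [0,0.009,0,0]
    - [0,0.009,0,0]

```text
t: 40.78
position: [0.4331, 0.2369, 0.0178]
eef_rot: [1.626, 1.571, -3.085]
force: [-0.6, 0.3, -2.3]
gripper_width: 0.0691
```

>>> step_arm:
  motion:
    - [0,0.003,0,0]
    - [-0.001,0.006,0,0]
    - [-0.001,0.006,0,0]

```text
t: 41.03
position: [0.4273, 0.2369, 0.0187]
eef_rot: [1.63, 1.571, -3.082]
force: [0.3, 1.1, -1.1]
gripper_width: 0.0688
```

>>> step_arm:
  motion:
    - [0.001,0.003,0,0]
    - [0.001,0.006,0,0]
    - [0.001,0.009,0,0]
    - [0.001,0.009,0,0]

```text
t: 41.37
position: [0.4195, 0.2371, 0.0179]
eef_rot: [-1.266, 1.568, 0.306]
force: [4.2, -0.8, 1.4]
gripper_width: 0.0686
```

>>> step_arm:
  motion:
    - [0,0.003,0,0]
    - [0,0.006,0,0]
    - [0,0.009,0,0]
    - [0,0.009,0,0]

```text
t: 41.7
position: [0.4119, 0.2375, 0.0187]
eef_rot: [-1.23, 1.565, 0.341]
force: [6.3, -1.6, 11.4]
gripper_width: 0.0688
```

```bash
python3 - <<'E'
from h import *
plan([.447,.2372,.0195],1.571)
c,im=snap('wrist','w38')
c,im=snap('scene','s38'); cv2.imwrite('pics/s38c.png',cv2.resize(im[90:190,280:400,::-1],None,fx=6,fy=6))
E
```

```text
t 41.70 pos [0.4119 0.2375 0.0187] jaw 1.571 tilt [ 0.005   0.0018 -1.    ] w 0.0688 F [ 6.263  -1.5562 11.3894] j6 -1.19
shift [-0.0006 -0.0351 -0.0003] turn 0.000 rows>= 1
```

It's rotating now: the foot's top edge has moved from row 137 to 148. I'll keep going.

>>> step_arm:
  motion:
    - [-0.001,0.003,0,0]
    - [-0.001,0.006,0,0]
    - [-0.002,0.009,0,0]
    - [-0.002,0.012,0,0]
    - [-0.002,0.012,0,0]

```text
t: 42.22
position: [0.3984, 0.2374, 0.0201]
eef_rot: [-1.08, 1.568, 0.491]
force: [4.2, 1.5, 7.3]
gripper_width: 0.0683
```

```bash
python3 - <<'E'
from h import *
plan([.447,.2372,.0195],1.571)
c,im=snap('wrist','w39')
E
```

```text
t 42.22 pos [0.3984 0.2374 0.0201] jaw 1.571 tilt [ 0.0021  0.0011 -1.    ] w 0.0683 F [4.211  1.4768 7.3051] j6 -1.18
shift [ 0.0007 -0.0486 -0.0002] turn -0.000 rows>= 2
```

>>> step_arm:
  motion:
    - [0,0.003,0,0]
    - [0,0.006,0,0]
    - [0,0.009,0,0]
    - [0,0.012,0,0]
    - [0,0.012,0,0]

```text
t: 42.68
position: [0.3854, 0.2369, 0.0196]
eef_rot: [0.872, 1.571, 2.444]
force: [2.4, 2.9, 5.5]
gripper_width: 0.0676
```

>>> step_arm:
  motion:
    - [-0.02,-0.01,0,0]
    - [-0.04,-0.02,0,0]
    - [-0.05,-0.03,0,0]
    - [-0.05,-0.03,0,0]
    - [-0.05,-0.03,0,0]

```text
t: 43.1
position: [0.4147, 0.2364, 0.0689]
eef_rot: [1.895, 1.569, -2.817]
force: [-0.8, 0.0, -2.2]
gripper_width: 0.0676
```

```bash
python3 - <<'E'
from h import *
plan([.5015,.3555,.06],1.571)
c,im=snap('wrist','w40')
cv2.imwrite('pics/w40c.png',cv2.resize(im[110:330,170:350,::-1],None,fx=3.4,fy=3.4))
E
```

```text
t 43.10 pos [0.4147 0.2364 0.0689] jaw 1.571 tilt [-0.0021 -0.0007 -1.    ] w 0.0676 F [-0.846   0.0168 -2.1684] j6 -1.19
shift [ 0.0087 -0.0868  0.1191] turn -0.000 rows>= 4
```

>>> step_arm:
  motion:
    - [0,-0.02,0.03,0]
    - [0,-0.045,0.06,0]
    - [0,-0.068,0.09,0]
    - [0.005,-0.085,0.119,0]
    - [0.015,-0.085,0.119,0]
    - [0.03,-0.085,0.119,0]
    - [0.04,-0.085,0.119,0]
    - [0.044,-0.085,0.119,0]
    - [0.044,-0.085,0.119,0]

```text
t: 43.9
position: [0.4995, 0.3551, 0.0239]
eef_rot: [2.065, 1.567, -2.647]
force: [1.2, 0.7, -2.1]
gripper_width: 0.0675
```

>>> step_arm:
  motion:
    - [0.003,0,0,0]
    - [0.006,0,0,0]
    - [0.006,0,0,0]

```text
t: 44.15
position: [0.5008, 0.3557, 0.0195]
eef_rot: [-0.488, 1.571, 1.083]
force: [0.3, 1.0, -1.4]
gripper_width: 0.0676
```

>>> step_arm:
  motion:
    - [0.002,0,0,0]
    - [0.004,0,0,0]
    - [0.004,0,0,0]

```text
t: 44.4
position: [0.5008, 0.3558, 0.0154]
eef_rot: [1.428, 1.571, 2.999]
force: [0.3, -0.2, -0.9]
gripper_width: 0.0674
```

>>> step_arm:
  motion:
    - [0.002,0,0,0]
    - [0.004,0,0,0]
    - [0.004,0,0,0]

```text
t: 44.65
position: [0.501, 0.356, 0.012]
eef_rot: [-0.964, 1.57, 0.607]
force: [-1.5, -0.1, 5.8]
gripper_width: 0.0676
```

Contact. I'll press a little further to flatten the foot.

>>> step_arm:
  motion:
    - [0.002,0,0,0]
    - [0.004,0,0,0]
    - [0.004,0,0,0]

```text
t: 44.9
position: [0.5016, 0.357, 0.0109]
eef_rot: [-0.924, 1.567, 0.647]
force: [-9.9, -0.6, 32.0]
gripper_width: 0.0676
```

```bash
python3 - <<'E'
from h import *
plan([.5015,.3555,.06],1.571)
c,im=snap('wrist','w41')
cv2.imwrite('pics/w41c.png',cv2.resize(im[110:330,170:390,::-1],None,fx=2.7,fy=2.7))
c,im=snap('scene','s41'); cv2.imwrite('pics/s41c.png',cv2.resize(im[130:230,330:450,::-1],None,fx=6,fy=6))
E
```

```text
t 44.90 pos [0.5016 0.357  0.0109] jaw 1.571 tilt [ 0.0033  0.0025 -1.    ] w 0.0676 F [-9.9404 -0.6379 32.0437] j6 -1.06
shift [-0.0491 -0.     -0.0014] turn 0.000 rows>= 2
```

>>> step_arm:
  motion:
    - [-0.003,0,0,0]
    - [-0.003,0,0,0]

```text
t: 45.17
position: [0.5012, 0.3563, 0.0115]
eef_rot: [-1.012, 1.569, 0.559]
force: [-1.5, 1.6, 7.2]
gripper_width: 0.0676
```

>>> step_arm:
  motion:
    - [0,0,0,0]
    - [0,0,0,0]
    - [0,0,0,0]
    - [0,0,0,0]
    - [0,0,0,0]
    - [0,0,0,0]
    - [0,0,0,0]
    - [0,0,0,0]
  fingers: -1

```text
t: 45.83
position: [0.5009, 0.3559, 0.0105]
eef_rot: [1.007, 1.571, 2.578]
force: [-0.3, 0.6, 0.8]
gripper_width: 0.0952
```

```bash
python3 - <<'E'
from h import *
plan([.5015,.3555,.06],1.571)
c,im=snap('wrist','w42')
cv2.imwrite('pics/w42c.png',cv2.resize(im[110:330,150:370,::-1],None,fx=2.7,fy=2.7))
E
```

```text
t 45.83 pos [0.5009 0.3559 0.0105] jaw 1.571 tilt [-0.  0. -1.] w 0.0952 F [-0.2807  0.5641  0.8293] j6 -1.06
shift [-0.0495 -0.0006 -0.0004] turn -0.000 rows>= 2
```

The cup stands upright and empty on the coaster. I'm lifting off to check its position and look at the tray and strays.

>>> step_arm:
  motion:
    - [-0.03,0,0,0]
    - [-0.07,0,0,0]
    - [-0.11,0,0,0]
    - [-0.15,0,0,0]
    - [-0.17,0.02,-0.04,0]
    - [-0.17,0.03,-0.08,0]
    - [-0.17,0.04,-0.12,0]
    - [-0.17,0.05,-0.16,0]
    - [-0.17,0.06,-0.2,0]
    - [-0.17,0.06,-0.24,0]

```text
t: 46.72
position: [0.4391, 0.1176, 0.1808]
eef_rot: [0.097, 1.571, 1.669]
force: [1.3, 0.0, -0.8]
gripper_width: 0.095
```

```bash
python3 - <<'E'
from h import *
plan([.5,-.15,.15],1.571)
c,im=snap('wrist','w43'); print(c['R'],c['t'])
c,im=snap('scene','s43'); c,im=snap('top','t43')
E
```

```text
t 46.72 pos [0.4391 0.1176 0.1808] jaw 1.572 tilt [-0.      0.0001 -1.    ] w 0.0950 F [ 1.2953  0.0371 -0.7982] j6 -1.46
shift [ 0.0308 -0.0606 -0.2677] turn 0.001 rows>= 7
[[-0.0013  1.      0.0004]
 [ 0.9616  0.0011  0.2745]
 [ 0.2745  0.0008 -0.9616]] [-0.1176 -0.4525  0.2704]
```

```bash
python3 - <<'E'
from h import *
cs=env.camera_info('scene');ct=env.camera_info('top')
print('cup rim',onz(cs,(393,163),.076),onz(ct,(130,215),.076))
for a,b in (((110.5,187),(394,244)),((152,182.5),(355.3,243.3)),((173,200.8),(335,221.5))): print(tri(cs,a,ct,b)[0],onz(ct,b,.014))
plan([.45,-.2,.14],1.571)
E
```

```text
cup rim [0.4974 0.3483 0.076 ] [0.4913 0.3512 0.076 ]
[ 0.4864 -0.3156  0.0063] [ 0.485  -0.3122  0.014 ]
[ 0.4794 -0.2164  0.007 ] [ 0.4783 -0.2141  0.014 ]
[ 0.5318 -0.1623  0.0061] [ 0.5302 -0.16    0.014 ]
t 46.87 pos [0.4411 0.1168 0.181 ] jaw 1.567 tilt [ 0.0008  0.0001 -1.    ] w 0.0948 F [ 1.3511  0.524  -0.0387] j6 -1.45
shift [ 0.041  -0.0102 -0.3167] turn -0.004 rows>= 8
```

>>> step_arm:
  motion:
    - [0,-0.001,-0.03,0]
    - [0,-0.002,-0.065,0]
    - [0,-0.003,-0.1,0]
    - [0.005,-0.004,-0.135,0]
    - [0.01,-0.005,-0.17,0]
    - [0.02,-0.006,-0.205,0]
    - [0.03,-0.008,-0.24,0]
    - [0.035,-0.009,-0.275,0]
    - [0.041,-0.01,-0.305,0]
    - [0.041,-0.01,-0.317,0]

```text
t: 47.7
position: [0.4517, -0.2002, 0.1384]
eef_rot: [1.097, 1.57, 2.667]
force: [-0.6, 0.2, -0.6]
gripper_width: 0.0955
```

```bash
python3 - <<'E'
from h import *
plan([.45,-.2,.14],1.571)
env.snapshot('wrist')
plan([.45,-.2,.14],1.571)
c,im=snap('wrist','w44'); 
hsv=cv2.cvtColor(im,cv2.COLOR_RGB2HSV)
m=cv2.inRange(hsv,(0,0,140),(180,75,255)); m[240:]=0
for b in blobs(m,60): 
    print(b[0],b[1],b[2],onz(c,b[2][0],.014))
    bx=cv2.boxPoints(b[2]); P=[onz(c,q,.014)[:2] for q in bx]; e=P[1]-P[0]; print('   yaw',np.arctan2(e[1],e[0])%(np.pi/2), [float(np.linalg.norm(P[i]-P[i-1])) for i in (1,2)])
E
```

```text
t 47.70 pos [ 0.4517 -0.2002  0.1384] jaw 1.570 tilt [-0.0006  0.0003 -1.    ] w 0.0955 F [-0.552   0.244  -0.5647] j6 -2.12
shift [-0.0016  0.0017  0.0002] turn -0.001 rows>= 1
t 47.75 pos [ 0.4518 -0.2005  0.1389] jaw 1.569 tilt [-0.0003 -0.     -1.    ] w 0.0952 F [-0.2241 -1.2268 -0.2179] j6 -2.12
shift [-0.0011  0.0018  0.0005] turn -0.002 rows>= 1
540.0 [232.7 216.5] ((232.63514709472656, 219.81082153320312), (39.77045440673828, 35.61145782470703), 8.972626686096191) [ 0.5014 -0.2293  0.014 ]
   yaw 1.3824068248553592 [0.04527808544042576, 0.0464444250969181]
413.5 [200.9 224.7] ((203.5, 222.5), (33.0, 33.0), 90.0) [ 0.5048 -0.2642  0.014 ]
   yaw 1.5694535644246748 [0.038755365889068936, 0.04224415755070566]
281.5 [263.9 219. ] ((262.78619384765625, 216.36550903320312), (20.317819595336914, 38.756534576416016), 86.633544921875) [ 0.4971 -0.1934  0.014 ]
   yaw 0.06061013094432144 [0.045527326892775374, 0.025653130468336796]
231.0 [321.4 230.1] ((318.0, 228.5), (21.0, 30.0), 90.0) [ 0.5127 -0.1271  0.014 ]
   yaw 1.569439164721144 [0.035661106426874305, 0.02725809715986767]
223
[... 328 characters left out ...]
549014863446416, 0.018902627450862585]
194.5 [162.  208.9] ((162.0, 209.5), (15.0, 16.0), 90.0) [ 0.4883 -0.3122  0.014 ]
   yaw 1.5694582892786386 [0.018715308745202903, 0.018758655973466102]
160.5 [460.  234.1] ((460.25006103515625, 234.75003051757812), (12.727922439575195, 17.677669525146484), 45.0) [0.5211 0.0454 0.014 ]
   yaw 0.9314436817095091 [0.02022007028297731, 0.017523840350607896]
134.0 [479.  214.3] ((479.0, 215.0), (10.0, 18.0), 90.0) [0.4957 0.0628 0.014 ]
   yaw 1.5694488023438535 [0.021235779004671152, 0.012893168601795676]
64.5 [191.3 177.5] ((192.0, 177.5), (13.0, 10.0), 90.0) [ 0.4497 -0.2745  0.014 ]
   yaw 1.5694936913144497 [0.011353950940894707, 0.015253817770611857]
```

```bash
python3 - <<'E'
from h import *
im=cv2.imread('pics/w44.png')
cv2.imwrite('pics/c.png',cv2.hconcat([cv2.resize(im[190:226,145:181],None,fx=7,fy=7,interpolation=cv2.INTER_CUBIC),cv2.resize(im[185:221,227:263],None,fx=7,fy=7,interpolation=cv2.INTER_CUBIC),cv2.resize(im[225:261,272:308],None,fx=7,fy=7,interpolation=cv2.INTER_CUBIC)]))
E
python3 - <<'E'
from h import *
c=env.camera_info('wrist')
for n,p in dict(A=(162.3,209.4),B=(245.1,203.3),C=(290.3,243.7)).items(): print(n,onz(c,p,.014))
w={'fx':294.647,'fy':294.647,'cx':257.2,'cy':192.125,'R':[[-.0013,1,.0004],[.9616,.0011,.2745],[.2745,.0008,-.9616]],'t':[-.1176,-.4525,.2704]}
for p in [(152,206),(274,206),(224,250),(247,222),(203,231)]: print(onz(w,p,.05 if p[1]==206 else .018))
ct=env.camera_info('top')
im=cv2.imread('pics/t43.png');cv2.imwrite('pics/c.png',cv2.resize(im[165:265,195:410],None,fx=3.5,fy=3.5,interpolation=cv2.INTER_CUBIC))
cs=env.camera_info('scene')
im=cv2.imread('pics/s43.png');cv2.imwrite('pics/c2.png',cv2.resize(im[155:225,220:320],None,fx=7,fy=7,interpolation=cv2.INTER_CUBIC))
plan([.488,-.312,.03],1.6)
E
```

```text
A [ 0.488  -0.3101  0.014 ]
B [ 0.4806 -0.2124  0.014 ]
C [ 0.5325 -0.1578  0.014 ]
[ 0.4736 -0.0076  0.05  ]
[0.4734 0.1383 0.05  ]
[0.5478 0.0728 0.018 ]
[0.5067 0.1047 0.018 ]
[0.5197 0.0455 0.018 ]
t 47.80 pos [ 0.4516 -0.1987  0.1391] jaw 1.569 tilt [-0.0003  0.0004 -1.    ] w 0.0955 F [0.8768 0.2685 0.5407] j6 -2.12
shift [ 0.1091 -0.0366 -0.1133] turn -0.031 rows>= 4
```

>>> step_arm:
  motion:
    - [0.01,-0.012,-0.036,-0.01]
    - [0.03,-0.024,-0.072,-0.02]
    - [0.05,-0.036,-0.111,-0.03]
    - [0.085,-0.036,-0.111,-0.03]
    - [0.12,-0.036,-0.111,-0.03]
    - [0.15,-0.036,-0.111,-0.03]
    - [0.1685,-0.036,-0.111,-0.03]
    - [0.1685,-0.036,-0.111,-0.03]
    - [0.1685,-0.036,-0.111,-0.03]
  fingers: -0.4

```text
t: 48.55
position: [0.4878, -0.3069, -0.0294]
eef_rot: [0.651, 1.569, 2.253]
force: [-0.2, -0.3, 0.3]
gripper_width: 0.0666
```

```bash
python3 - <<'E'
from h import *
plan([.488,-.310,-.0305],1.6)
c,im=snap('wrist','w45'); 
E
```

```text
t 48.55 pos [ 0.4878 -0.3069 -0.0294] jaw 1.603 tilt [-0.0009  0.0011 -1.    ] w 0.0666 F [-0.159  -0.2713  0.3067] j6 -2.28
shift [ 0.0011 -0.0001 -0.0032] turn 0.003 rows>= 1
```

>>> step_arm:
  motion:
    - [0,0,-0.005,0]
    - [0,0,-0.005,0]
    - [0,0,-0.005,0]
    - [0,0,-0.005,0]
    - [0,0,-0.005,0]
    - [0,0,-0.005,0]
    - [0,0,-0.005,0]
    - [0,0,-0.005,0]
    - [0,0,-0.005,0]
    - [0,0,-0.005,0]
  fingers: 1

```text
t: 49.43
position: [0.4872, -0.314, -0.029]
eef_rot: [-0.02, 1.571, 1.581]
force: [0.5, 0.3, 0.9]
gripper_width: 0.0196
```

>>> step_arm:
  motion:
    - [-0.03,0,0,0]
    - [-0.07,0,0,0]
    - [-0.1,0,0,0]
    - [-0.12,0,0,0]
    - [-0.12,0,0,0]

```text
t: 49.85
position: [0.4887, -0.3151, 0.0952]
eef_rot: [-2.273, 1.564, -0.672]
force: [0.7, -0.6, -0.4]
gripper_width: 0.0196
```

```bash
python3 - <<'E'
from h import *
plan([.545,.02,.09],1.6)
plan([.56,.10,.09],1.6)
c,im=snap('wrist','w46'); 
E
```

```text
t 49.85 pos [ 0.4887 -0.3151  0.0952] jaw 1.601 tilt [ 0.0051 -0.0041 -1.    ] w 0.0196 F [ 0.6726 -0.5888 -0.4066] j6 -2.29
shift [ 0.0041 -0.0664  0.3333] turn 0.001 rows>= 9
t 49.85 pos [ 0.4887 -0.3151  0.0952] jaw 1.601 tilt [ 0.0051 -0.0041 -1.    ] w 0.0196 F [ 0.6726 -0.5888 -0.4066] j6 -2.29
shift [ 0.0039 -0.0838  0.4128] turn 0.001 rows>= 11
```

>>> step_arm:
  motion:
    - [0,-0.005,0.03,0]
    - [0,-0.01,0.065,0]
    - [0,-0.015,0.1,0]
    - [0,-0.02,0.14,0]
    - [0,-0.027,0.18,0]
    - [0,-0.034,0.22,0]
    - [0,-0.042,0.26,0]
    - [0,-0.05,0.3,0]
    - [0,-0.056,0.335,0]
    - [0,-0.057,0.348,0]

```text
t: 50.73
position: [0.5333, 0.0394, 0.0897]
eef_rot: [1.215, 1.569, 2.818]
force: [0.1, 0.6, -0.3]
gripper_width: 0.02
```

```bash
python3 - <<'E'
from h import *
plan([.535,.035,.0],1.6)
c,im=snap('wrist','w47'); 
E
```

```text
t 50.73 pos [0.5333 0.0394 0.0897] jaw 1.604 tilt [-0.0017  0.0006 -1.    ] w 0.0200 F [ 0.1458  0.5774 -0.2647] j6 -1.65
shift [ 0.0897 -0.0017 -0.0045] turn 0.004 rows>= 3
```

>>> step_arm:
  motion:
    - [0.02,0.006,-0.006,0]
    - [0.045,0.012,-0.012,0]
    - [0.065,0.015,-0.013,0]
    - [0.068,0.015,-0.013,0]
    - [0.068,0.015,-0.013,0]

```text
t: 51.2
position: [0.5182, 0.0213, 0.0217]
eef_rot: [1.449, 1.567, 3.049]
force: [0.6, 0.0, 0.1]
gripper_width: 0.0194
```

>>> step_arm:
  motion:
    - [0,0,0,0]
    - [0,0,0,0]
    - [0,0,0,0]
    - [0,0,0,0]
  fingers: 0

```text
t: 51.53
position: [0.5196, 0.0221, 0.0239]
eef_rot: [-1.622, 1.569, -0.021]
force: [-0.9, -0.9, 0.2]
gripper_width: 0.041
```

>>> step_arm:
  motion:
    - [-0.03,0,0,0.04]
    - [-0.06,0,0,0.08]
    - [-0.075,0,-0.03,0.12]
    - [-0.075,0,-0.06,0.16]
    - [-0.075,0,-0.095,0.2]
    - [-0.075,0,-0.13,0.25]
    - [-0.075,-0.005,-0.165,0.3]
    - [-0.075,-0.01,-0.185,0.35]
    - [-0.075,-0.015,-0.185,0.39]
    - [-0.075,-0.015,-0.185,0.39]

```text
t: 52.37
position: [0.5403, -0.1637, 0.0984]
eef_rot: [-1.494, 1.57, -0.287]
force: [0.2, 0.6, 0.6]
gripper_width: 0.0475
```

```bash
python3 - <<'E'
from h import *
plan([.5325,-.158,-.03],1.19)
c,im=snap('wrist','w48'); 
E
```

```text
t 52.37 pos [ 0.5403 -0.1637  0.0984] jaw 1.207 tilt [ 0.0012 -0.0003 -1.    ] w 0.0475 F [0.1654 0.6241 0.6107] j6 -1.62
shift [0.1284 0.0095 0.0025] turn 0.017 rows>= 4
```

```bash
python3 - <<'E'
from h import *
c=env.camera_info('wrist'); p=onz(c,(258,180.5),.014); print(p)
plan([p[0],p[1],-.0305],1.19)
E
```

```text
[ 0.5322 -0.1588  0.014 ]
t 52.42 pos [ 0.5397 -0.1627  0.0982] jaw 1.211 tilt [ 0.0004 -0.     -1.    ] w 0.0475 F [-0.3183 -0.1514  0.3812] j6 -1.62
shift [0.1287 0.0084 0.001 ] turn 0.021 rows>= 4
```

>>> step_arm:
  motion:
    - [0.03,0.004,0.001,0.01]
    - [0.065,0.008,0.001,0.02]
    - [0.1,0.008,0.001,0.02]
    - [0.12,0.008,0.001,0.02]
    - [0.128,0.008,0.001,0.02]
    - [0.128,0.008,0.001,0.02]
    - [0.128,0.008,0.001,0.02]

```text
t: 53.0
position: [0.5329, -0.1582, -0.0292]
eef_rot: [-1.419, 1.57, -0.226]
force: [-0.3, 0.7, 0.6]
gripper_width: 0.0476
```

>>> step_arm:
  motion:
    - [0,0,0,0]
    - [0,0,0,0]
    - [0,0,0,0]
    - [0,0,0,0]
    - [0,0,0,0]
    - [0,0,0,0]
    - [0,0,0,0]
  fingers: 1

```text
t: 53.58
position: [0.5328, -0.1587, -0.0295]
eef_rot: [-1.389, 1.57, -0.198]
force: [-0.8, 0.7, 6.6]
gripper_width: 0.0196
```

>>> step_arm:
  motion:
    - [-0.03,0,0,0]
    - [-0.07,0,0,0]
    - [-0.105,0,0,0]
    - [-0.12,0,0,0]
    - [-0.12,0,0,0]

```text
t: 54.0
position: [0.5341, -0.1592, 0.0937]
eef_rot: [-1.586, 1.565, -0.395]
force: [0.9, -0.2, -0.5]
gripper_width: 0.0197
```

```bash
python3 - <<'E'
from h import *
plan([.505,.11,.09],1.6)
c,im=snap('wrist','w49'); 
E
```

```text
t 54.00 pos [ 0.5341 -0.1592  0.0937] jaw 1.191 tilt [ 0.0056 -0.0023 -1.    ] w 0.0197 F [ 0.8809 -0.1551 -0.5283] j6 -1.60
shift [0.0029 0.1268 0.2393] turn -0.409 rows>= 7
```

```bash
python3 - <<'E'
from h import *
plan([.54,.107,.09],1.6)
E
```

```text
t 54.05 pos [ 0.5332 -0.1589  0.0916] jaw 1.191 tilt [ 0.0031 -0.0013 -1.    ] w 0.0201 F [ 0.2389 -0.5122 -1.1403] j6 -1.60
shift [0.0013 0.0923 0.2495] turn -0.409 rows>= 7
```

>>> step_arm:
  motion:
    - [0,0.012,0.033,-0.06]
    - [0,0.025,0.067,-0.12]
    - [0,0.037,0.1,-0.18]
    - [0,0.05,0.135,-0.24]
    - [0,0.062,0.17,-0.3]
    - [0,0.075,0.205,-0.36]
    - [0.005,0.086,0.235,-0.41]
    - [0.03,0.092,0.249,-0.41]
    - [0.06,0.092,0.249,-0.41]
    - [0.068,0.092,0.249,-0.41]

```text
t: 54.88
position: [0.5368, 0.1077, 0.0176]
eef_rot: [1.605, 1.564, -3.075]
force: [-1.2, 0.1, -0.3]
gripper_width: 0.0199
```

>>> step_arm:
  motion:
    - [0,0,0,0]
    - [0,0,0,0]
    - [0,0,0,0]
    - [0,0,0,0]
    - [0,0,0,0]
    - [0,0,0,0]
  fingers: 0

```text
t: 55.38
position: [0.5398, 0.1065, 0.0229]
eef_rot: [-1.458, 1.569, 0.142]
force: [-0.3, -0.1, 1.7]
gripper_width: 0.0473
```

>>> step_arm:
  motion:
    - [-0.03,0,0,0]
    - [-0.06,0,0,0.05]
    - [-0.075,0.01,-0.03,0.15]
    - [-0.075,0.02,-0.065,0.25]
    - [-0.075,0.03,-0.1,0.35]
    - [-0.075,0.04,-0.14,0.45]
    - [-0.075,0.05,-0.18,0.55]
    - [-0.075,0.06,-0.22,0.65]
    - [-0.075,0.06,-0.26,0.75]
    - [-0.075,0.06,-0.29,0.83]

```text
t: 56.22
position: [0.4877, -0.1879, 0.0977]
eef_rot: [-1.305, 1.569, -0.541]
force: [1.3, -0.1, 0.2]
gripper_width: 0.0475
```

```bash
python3 - <<'E'
from h import *
plan([.4805,-.2125,-.0305],0.77)
c,im=snap('wrist','w50'); 
E
```

```text
t 56.22 pos [ 0.4877 -0.1879  0.0977] jaw 0.764 tilt [ 0.0012 -0.0007 -1.    ] w 0.0475 F [ 1.2863 -0.102   0.2097] j6 -1.26
shift [ 0.1282 -0.0126 -0.0223] turn -0.006 rows>= 4
```

```bash
python3 - <<'E'
from h import *
c=env.camera_info('wrist'); p=onz(c,(234,201),.014); print(p)
plan([p[0],p[1],-.0305],.77)
E
```

```text
[ 0.4805 -0.2179  0.014 ]
t 56.27 pos [ 0.4888 -0.1917  0.0977] jaw 0.758 tilt [ 0.0025 -0.0022 -1.    ] w 0.0475 F [-1.1035 -3.5084  0.1249] j6 -1.26
shift [ 0.1283 -0.0129 -0.024 ] turn -0.012 rows>= 4
```

```bash
python3 - <<'E'
from h import *
env.snapshot('top')
c,im=snap('wrist','w51')
hsv=cv2.cvtColor(im,cv2.COLOR_RGB2HSV)
g=im[190:215,220:250].astype(int); print(g[::3,::3,0])
p=onz(c,(234,201),.014); print(p)
plan([p[0],p[1],-.0305],.77)
cv2.imwrite('pics/c.png',cv2.resize(im[180:225,205:265,::-1],None,fx=8,fy=8))
E
```

```text
[[ 87  71  86  91  89  92  96  95  93  83]
 [ 76  82 156 160 163 166 172 178  87  84]
 [ 90  83 164 168 169 170 173 176  90  93]
 [ 86  80 159 170 170 164 168 175 100  95]
 [158  90 153 162 170 166 170 172 120  88]
 [156 103 162 166 169 165 163 171 131  79]
 [165 136 141 168 166 167 161 173 122  89]
 [149 172 146  89  79  78  73  80  86  87]
 [165 159 170  94  87  77  80  84  84  79]]
[ 0.4802 -0.2151  0.014 ]
t 56.37 pos [ 0.488  -0.1869  0.0973] jaw 0.767 tilt [ 0.0008 -0.0003 -1.    ] w 0.0476 F [-1.0395  1.0495  0.6621] j6 -1.26
shift [ 0.1278 -0.0148 -0.0252] turn -0.003 rows>= 4
```

>>> step_arm:
  motion:
    - [0.02,-0.006,-0.012,0]
    - [0.05,-0.013,-0.0235,0]
    - [0.085,-0.013,-0.0235,0]
    - [0.115,-0.013,-0.0235,0]
    - [0.128,-0.013,-0.0235,0]
    - [0.128,-0.013,-0.0235,0]
    - [0.128,-0.013,-0.0235,0]

```text
t: 56.95
position: [0.4803, -0.2093, -0.0311]
eef_rot: [1.65, 1.57, 2.423]
force: [-0.5, 0.1, 0.7]
gripper_width: 0.0475
```

>>> step_arm:
  motion:
    - [0,0,0,0]
    - [0,0,0,0]
    - [0,0,0,0]
    - [0,0,0,0]
    - [0,0,0,0]
    - [0,0,0,0]
    - [0,0,0,0]
  fingers: 1

```text
t: 57.53
position: [0.4805, -0.2105, -0.0309]
eef_rot: [-0.233, 1.571, 0.538]
force: [0.2, 1.5, 2.6]
gripper_width: 0.0198
```

>>> step_arm:
  motion:
    - [-0.03,0,0,0]
    - [-0.07,0,0,0]
    - [-0.105,0,0,0]
    - [-0.12,0,0,0]
    - [-0.12,0,0,0]

```text
t: 57.95
position: [0.4818, -0.2115, 0.0925]
eef_rot: [-1.304, 1.565, -0.533]
force: [-0.7, -0.9, 0.0]
gripper_width: 0.0195
```

```bash
python3 - <<'E'
from h import *
c,im=snap('top','t52');c,im=snap('wrist','w52')
plan([.50,.025,.09],1.6)
im=cv2.imread('pics/t52.png');cv2.imwrite('pics/c.png',cv2.resize(im[165:265,195:410],None,fx=3.5,fy=3.5,interpolation=cv2.INTER_CUBIC))
E
```

```text
t 58.05 pos [ 0.4803 -0.2106  0.089 ] jaw 0.771 tilt [ 0.0007 -0.0003 -1.    ] w 0.0197 F [ 0.371  -0.014   0.2508] j6 -1.31
shift [-0.0011  0.1553  0.1783] turn -0.829 rows>= 7
```

```bash
python3 - <<'E'
from h import *
plan([.497,.112,.09],1.6)
E
```

```text
t 58.05 pos [ 0.4803 -0.2106  0.089 ] jaw 0.771 tilt [ 0.0007 -0.0003 -1.    ] w 0.0197 F [ 0.371  -0.014   0.2508] j6 -1.31
shift [-0.0011  0.2198  0.2368] turn -0.829 rows>= 8
```

>>> step_arm:
  motion:
    - [0,0.022,0.0237,-0.083]
    - [0,0.044,0.0474,-0.166]
    - [0,0.066,0.071,-0.249]
    - [0,0.088,0.0947,-0.332]
    - [0,0.11,0.1184,-0.415]
    - [0,0.132,0.142,-0.498]
    - [0,0.154,0.1658,-0.581]
    - [0,0.176,0.1894,-0.664]
    - [0,0.198,0.213,-0.747]
    - [0,0.2198,0.2368,-0.829]

```text
t: 58.88
position: [0.496, 0.1135, 0.0872]
eef_rot: [1.616, 1.568, -3.063]
force: [0.2, -0.5, -0.6]
gripper_width: 0.0197
```

>>> step_arm:
  motion:
    - [0.03,0,0,0]
    - [0.06,0,0,0]
    - [0.065,0,0,0]
    - [0.065,0,0,0]

```text
t: 59.22
position: [0.4953, 0.1119, 0.0215]
eef_rot: [1.624, 1.565, -3.059]
force: [0.0, -0.3, 0.1]
gripper_width: 0.0198
```

>>> step_arm:
  motion:
    - [0,0,0,0]
    - [0,0,0,0]
    - [0,0,0,0]
    - [0,0,0,0]
    - [0,0,0,0]
    - [-0.04,0,0,0]
    - [-0.08,0,0,0]
    - [-0.12,0.02,0,0]
    - [-0.15,0.05,0,0]
    - [-0.155,0.055,0,0]
  fingers: 0

```text
t: 60.05
position: [0.4405, 0.1105, 0.1832]
eef_rot: [-1.476, 1.566, 0.124]
force: [0.8, -0.4, -0.2]
gripper_width: 0.0475
```

```bash
python3 - <<'E'
from h import *
from workcell import env
env.snapshot("wrist")
for n,p in(("wrist","w53"),("top","t53"),("scene","s53")): snap(n,p)
s=env.sense();print(s["t"],s["position"],s["joint_pos"][5])
E
```

```text
60.25 [0.4426 0.1104 0.1786] -1.5005479233941164
```

View pics/w53.png

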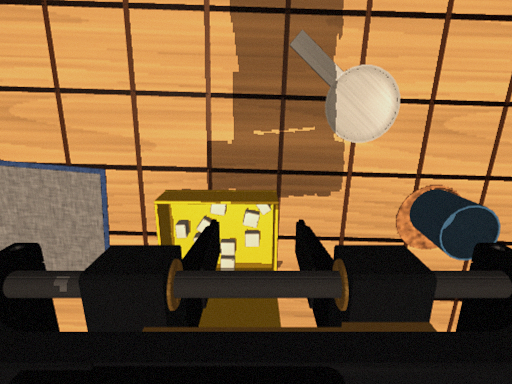

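View pics/t53.png

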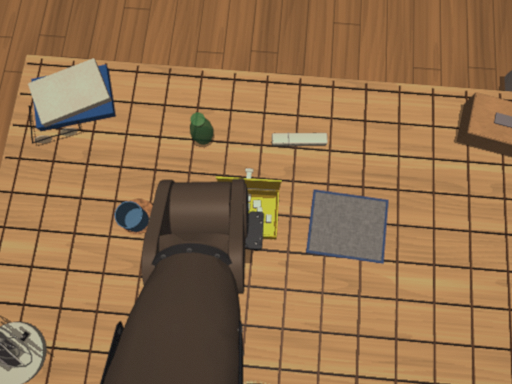

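View pics/s53.png

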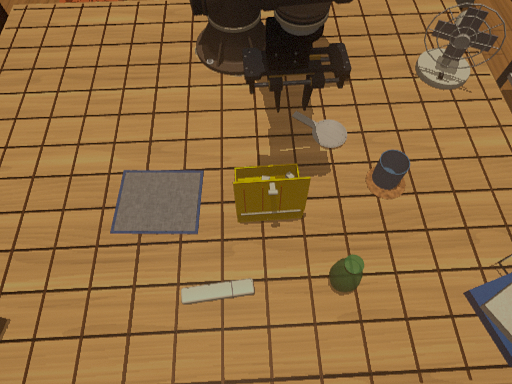

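The wrist view shows the lozenges at about (160–275, 200–270), and neither the mat nor the table has any left on it. Next I'll measure the tab and the lid.

```bash
python3 - <<'E'
from h import *
from workcell import env
import cv2,numpy as np
t=cv2.imread('pics/t53.png');s=cv2.imread('pics/s53.png');w=cv2.imread('pics/w53.png')
a=cv2.resize(t[150:260,195:305],None,fx=5,fy=5,interpolation=2)
b=cv2.resize(s[150:230,220:320],None,fx=6,fy=6,interpolation=2)[:550]
cv2.imwrite('pics/t53z.png',a);cv2.imwrite('pics/s53z.png',b)
cv2.imwrite('pics/w53z.png',cv2.resize(w[180:300,140:300],None,fx=5,fy=5,interpolation=2))
E
```

```text
(no output)
```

View pics/t53z.png

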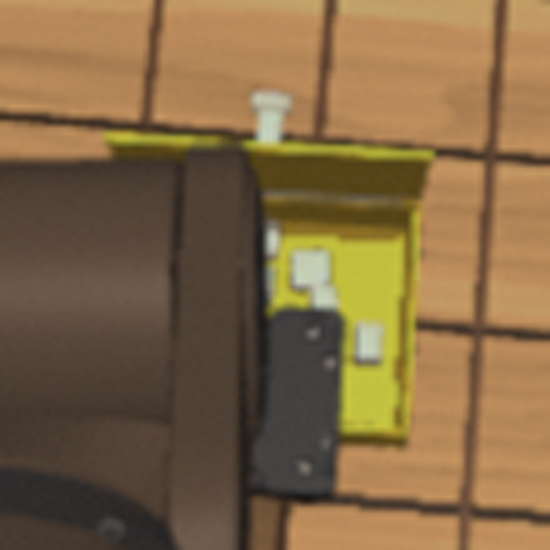

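View pics/s53z.png

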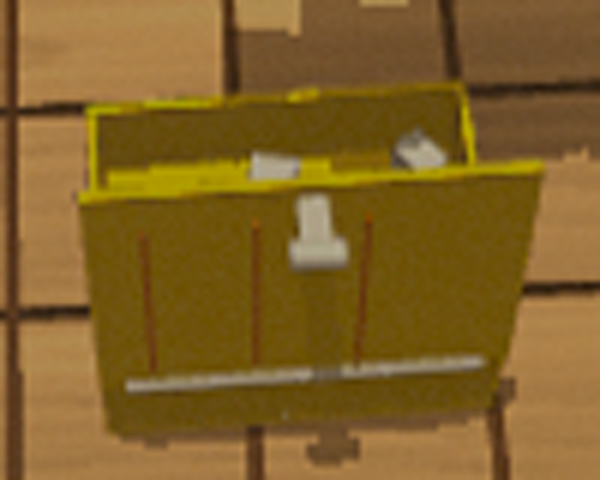

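View pics/w53z.png

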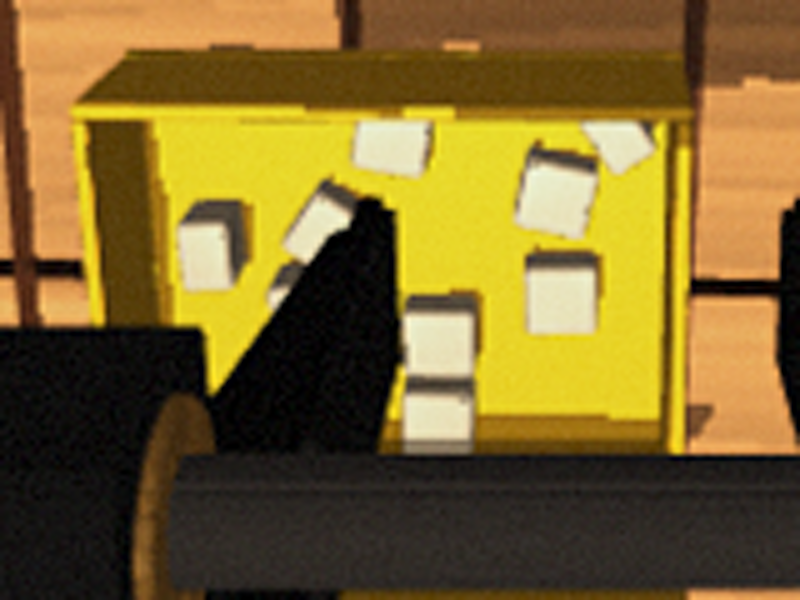

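```bash
python3 - <<'E'
from h import *
from workcell import env
T=env.camera_info("top");S=env.camera_info("scene")
for n,a,b in(("tab",(249.2,170.3),(273,191.7)),("edge+y",(216.6,177.4),(310.3,177.8)),("edge-y",(281.8,181),(233.3,183))):
    print(n,tri(T,a,S,b))
for n,p in(("hinge+y",(300.5,210)),("hinge-y",(241.2,214.3))): print(n,onz(S,p,.053))
W=env.camera_info("wrist")
for n,p in (("front? rim +y far",(276.5,204)),("-y far",(155.5,201.5))): print(n,onz(W,p,.05))
E
```

```text
tab (array([0.6041, 0.0648, 0.1624]), [0.0009014153960243876, 0.0009014153960244021])
edge+y (array([0.5797, 0.1379, 0.1668]), [0.00013734151662911012, 0.00013734151662909633])
edge-y (array([ 0.5838, -0.0108,  0.1672]), [0.0002330490798343483, 0.00023304907983433807])
hinge+y [0.5937 0.1288 0.053 ]
hinge-y [ 0.5973 -0.0013  0.053 ]
front? rim +y far [0.4731 0.1348 0.05  ]
-y far [ 0.4741 -0.0084  0.05  ]
```

```bash
python3 - <<'E'
from h import *
plan([.645,.064,.178],1.571)
E
```

```text
t 60.25 pos [0.4426 0.1104 0.1786] jaw 1.600 tilt [ 0.0005  0.0001 -1.    ] w 0.0476 F [ 0.0523  0.2474 -0.2965] j6 -1.50
shift [ 0.0007 -0.201  -0.0523] turn 0.029 rows>= 5
```

>>> step_arm:
  motion:
    - [0,-0.035,-0.009,0.005]
    - [0,-0.07,-0.018,0.01]
    - [0,-0.105,-0.027,0.015]
    - [0,-0.14,-0.036,0.02]
    - [0,-0.17,-0.045,0.029]
    - [0,-0.195,-0.052,0.029]
    - [0,-0.201,-0.0523,0.029]
    - [0,-0.201,-0.0523,0.029]
  fingers: 1

```text
t: 60.92
position: [0.6456, 0.0635, 0.1758]
eef_rot: [1.523, 1.567, 3.093]
force: [-0.6, -0.2, -0.6]
gripper_width: 0.0019
```

>>> step_arm:
  motion:
    - [0.03,0,0,0]
    - [0.06,0,0,0]
    - [0.06,0,0,0]
    - [0.06,0,0,0]

```text
t: 61.25
position: [0.6432, 0.0644, 0.1178]
eef_rot: [1.545, 1.567, 3.117]
force: [0.9, -0.6, 0.8]
gripper_width: 0.0005
```

>>> step_arm:
  motion:
    - [0,0.01,0,0]
    - [0,0.02,0,0]
    - [0,0.028,0,0]
    - [0,0.036,0,0]
    - [0,0.044,0,0]
    - [0,0.052,0,0]
    - [0.002,0.06,0,0]
    - [0.004,0.067,0,0]
    - [0.006,0.074,0,0]
    - [0.009,0.082,0,0]

```text
t: 62.08
position: [0.562, 0.064, 0.1098]
eef_rot: [-1.282, 1.571, 0.289]
force: [0.8, -0.4, -1.0]
gripper_width: 0.0005
```

```bash
python3 - <<'E'
from h import *
import cv2
for n,p in(("top","t54"),("scene","s54")): snap(n,p)
a=cv2.imread('pics/s54.png')[100:270,180:360];b=cv2.imread('pics/t54.png')[110:280,150:330]
cv2.imwrite('pics/st54.png',cv2.resize(cv2.hconcat([a,b]),(760,366),interpolation=2) if 0 else cv2.resize(a,None,fx=3,fy=3,interpolation=2))
E
```

```text
(no output)
```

View pics/st54.png

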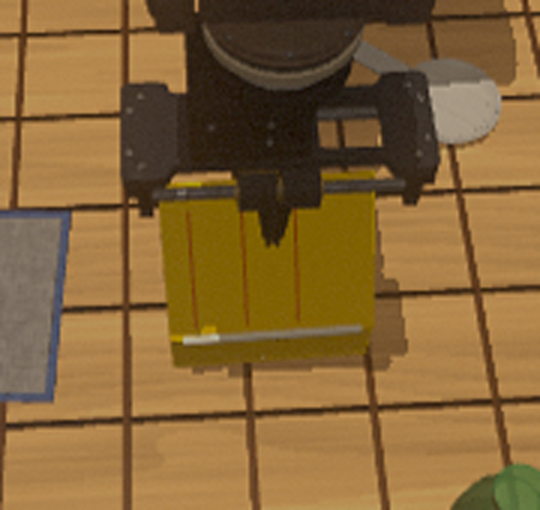

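The lid is swinging shut with very little force, and the tray hasn't moved. I'll keep going along the same arc.

>>> step_arm:
  motion:
    - [0.005,0.008,0,0]
    - [0.01,0.016,0,0]
    - [0.016,0.024,0,0]
    - [0.021,0.032,0,0]
    - [0.027,0.038,0,0]
    - [0.033,0.043,0,0]
    - [0.0375,0.047,0,0]
    - [0.0375,0.047,0,0]

```text
t: 62.85
position: [0.5147, 0.064, 0.0716]
eef_rot: [1.52, 1.57, 3.091]
force: [0.1, 0.1, -0.5]
gripper_width: 0.0006
```

>>> step_arm:
  motion:
    - [-0.025,-0.005,0,0]
    - [-0.05,0,0,0]
    - [-0.055,0.015,0,0]
    - [-0.055,0.026,0,0]
    - [-0.055,0.026,0,0]

```text
t: 63.27
position: [0.4882, 0.0641, 0.1281]
eef_rot: [0.654, 1.571, 2.225]
force: [0.3, 1.1, 0.1]
gripper_width: 0.0004
```

```bash
python3 - <<'E'
from h import *
import cv2
for n,p in(("top","t55"),("scene","s55")): snap(n,p)
a=cv2.imread('pics/s55.png')[100:270,180:360]
cv2.imwrite('pics/s55z.png',cv2.resize(a,None,fx=3,fy=3,interpolation=2))
E
```

```text
(no output)
```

View pics/s55z.png

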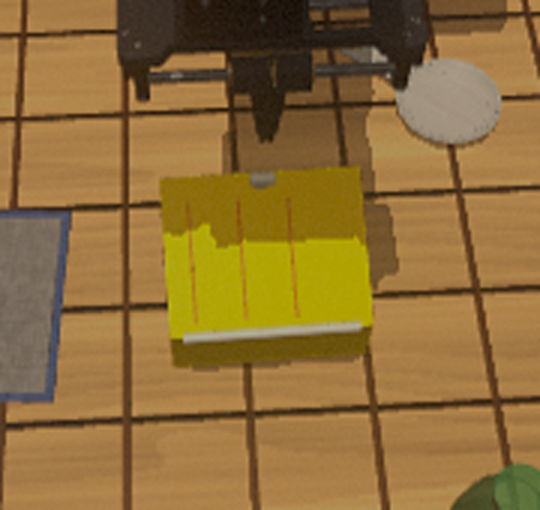

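>>> step_arm:
  motion:
    - [0.03,0,0,0]
    - [0.045,0.001,0,0]
    - [0.053,0.002,0,0]
    - [0.061,0.003,0,0]
    - [0.069,0.004,0,0]
    - [0.076,0.005,0,0]
    - [0.08,0.005,0,0]
    - [0.081,0.005,0,0]
    - [0.081,0.005,0,0]

```text
t: 64.12
position: [0.4846, 0.064, 0.0466]
eef_rot: [0.627, 1.571, 2.198]
force: [-0.2, 0.5, 0.2]
gripper_width: 0.0004
```

>>> step_arm:
  motion:
    - [0.001,0,0,0]
    - [0.002,0,0,0]
    - [0.003,0,0,0]
    - [0.003,0,0,0]

```text
t: 64.45
position: [0.4848, 0.064, 0.0453]
eef_rot: [-1.547, 1.569, 0.024]
force: [-8.4, -1.0, 27.5]
gripper_width: 0.0002
```

>>> step_arm:
  motion:
    - [-0.02,0,0,0]
    - [-0.05,0,0,0]
    - [-0.09,0.02,0,0]
    - [-0.12,0.05,0,0]
    - [-0.14,0.055,0,0]
    - [-0.14,0.055,0,0]

```text
t: 64.95
position: [0.4297, 0.0641, 0.1878]
eef_rot: [-1.564, 1.564, 0.007]
force: [0.7, 0.6, 0.4]
gripper_width: 0.0004
```

```bash
python3 - <<'E'
from h import *
import cv2
from workcell import env
for n,p in(("top","t56"),("scene","s56"),("wrist","w56")): snap(n,p)
print(env.sense()["position"])
a=cv2.imread('pics/s56.png')[140:260,100:340]
cv2.imwrite('pics/s56z.png',cv2.resize(a,None,fx=3,fy=3,interpolation=2))
E
```

```text
[0.4299 0.064  0.1835]
```

View pics/s56z.png

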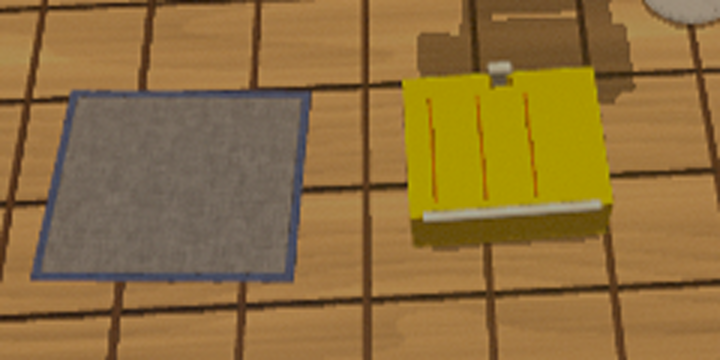

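View pics/w56.png

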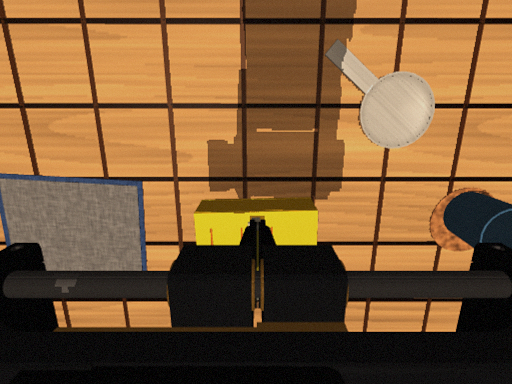

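```bash
python3 - <<'E'
from h import *
from workcell import env
import cv2,numpy as np
S=env.camera_info("scene");W=env.camera_info("wrist")
P=[onz(S,(100+u/3,140+v/3),.0545) for u,v in((402,80),(594,68),(610,206),(413,219))]
for p in P: print(p)
P=np.array(P);print("c",P.mean(0),"yaw",[np.arctan2(*( (P[b]-P[a])[[1,0]])) for a,b in((0,3),(1,2))], [np.arctan2(-(P[b]-P[a])[0],(P[b]-P[a])[1]) for a,b in((0,1),(3,2))])
print("wrist front",[onz(W,p,.0545) for p in((196,210.5),(317.5,209))])
M=[onz(S,(100+u/3,140+v/3),.001) for u,v in((70,91),(311,92),(294,280),(33,278))]
M=np.array(M);print(M,M.mean(0),[np.arctan2(*((M[b]-M[a])[[1,0]])) for a,b in((0,3),(1,2))],[np.arctan2(-(M[b]-M[a])[0],(M[b]-M[a])[1]) for a,b in((0,1),(3,2))])
E
```

```text
[ 0.4746 -0.0147  0.0545]
[0.4714 0.1358 0.0545]
[0.5915 0.1351 0.0545]
[ 0.5945 -0.0089  0.0545]
c [0.533  0.0618 0.0545] yaw [np.float64(0.048103890932999736), np.float64(-0.0060182606523641845)] [np.float64(0.021778759260819347), np.float64(0.02087062589425566)]
wrist front [array([ 0.4695, -0.0086,  0.0545]), array([0.4675, 0.1365, 0.0545])]
[[ 0.4368 -0.294   0.001 ]
 [ 0.4482 -0.0933  0.001 ]
 [ 0.6156 -0.1025  0.001 ]
 [ 0.6037 -0.3007  0.001 ]] [ 0.5261 -0.1976  0.001 ] [np.float64(-0.039924393571980896), np.float64(-0.055185986419863116)] [np.float64(-0.057023100523068006), np.float64(-0.05998281640643301)]
```

The lid is shut. The tray centre is at about (0.531, 0.063) with yaw 0.02, and the mat is at (0.525, −0.197) with yaw −0.057. Next I'll move behind the +y wall to push.

```bash
python3 - <<'E'
from h import *
plan([.530,.172,.12],.021)
E
```

```text
t 65.10 pos [0.4299 0.064  0.1835] jaw 1.571 tilt [ 0.0011  0.0001 -1.    ] w 0.0003 F [-0.3314  0.1859 -0.3455] j6 -1.58
shift [ 0.0636 -0.1     0.108 ] turn 1.550 rows>= 13
```

>>> step_arm:
  motion:
    - [0,0,0.02,0.12]
    - [0,-0.01,0.04,0.24]
    - [0,-0.02,0.06,0.36]
    - [0,-0.04,0.08,0.48]
    - [0,-0.06,0.1,0.6]
    - [0,-0.08,0.108,0.72]
    - [0,-0.1,0.108,0.84]
    - [0,-0.1,0.108,0.96]
    - [0,-0.1,0.108,1.08]
    - [0,-0.1,0.108,1.2]
  fingers: -1

```text
t: 65.93
position: [0.5298, 0.172, 0.1812]
eef_rot: [2.945, 1.568, -2.973]
force: [-0.5, -0.5, 1.1]
gripper_width: 0.0618
```

>>> step_arm:
  motion:
    - [0.02,0,0,0.12]
    - [0.04,0,0,0.24]
    - [0.06,0,0,0.35]
    - [0.06,0,0,0.35]

```text
t: 66.27
position: [0.5278, 0.1716, 0.1187]
eef_rot: [-2.971, 1.563, -2.955]
force: [0.9, 0.0, -0.4]
gripper_width: 0.0885
```

```bash
python3 - <<'E'
from h import *
plan([.530,.168,-.017],.021)
E
```

```text
t 66.27 pos [0.5278 0.1716 0.1187] jaw 0.016 tilt [-0.0074 -0.0014 -1.    ] w 0.0885 F [ 0.9372  0.0254 -0.3994] j6 0.18
shift [ 0.1357 -0.0034  0.0031] turn -0.005 rows>= 4
```

>>> step_arm:
  motion:
    - [0.04,0,0,0]
    - [0.08,0,0,0]
    - [0.11,0,0,0]
    - [0.13,0,0,0]
    - [0.137,0,0,0]
    - [0.137,0,0,0]
    - [0.137,0,0,0]

```text
t: 66.85
position: [0.5301, 0.1721, -0.013]
eef_rot: [0.476, 1.571, 0.499]
force: [0.6, -0.1, 0.0]
gripper_width: 0.0952
```

>>> step_arm:
  motion:
    - [0,-0.008,0,0]
    - [0,-0.015,0,0]
    - [0,-0.02,0,0]
    - [0,-0.025,0,0]
    - [0,-0.03,0,0]
    - [0,-0.035,0,0]
    - [0,-0.04,0,0]
    - [0,-0.045,0,0]

```text
t: 67.52
position: [0.5312, 0.1272, -0.0124]
eef_rot: [0.416, 1.568, 0.437]
force: [-0.5, 8.3, 5.1]
gripper_width: 0.095
```

```bash
python3 - <<'E'
from h import *
import cv2
snap("scene","s57")
a=cv2.imread('pics/s57.png')[120:260,100:360]
cv2.imwrite('pics/s57z.png',cv2.resize(a,None,fx=3,fy=3,interpolation=2))
E
```

```text
(no output)
```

View pics/s57z.png

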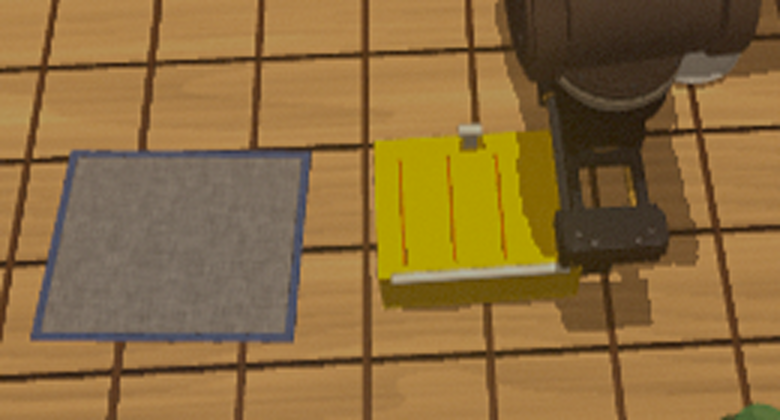

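The two-finger push is working, at about 8 N with the tray square. I'll carry on and turn it slightly to match the mat.

>>> step_arm:
  motion:
    - [0,-0.008,0,0.007]
    - [0,-0.016,0,0.014]
    - [0,-0.024,-0.0005,0.021]
    - [0,-0.032,-0.0005,0.028]
    - [0,-0.04,-0.001,0.035]
    - [0,-0.048,-0.001,0.042]
    - [0,-0.056,-0.001,0.05]
    - [0,-0.064,-0.001,0.058]
    - [0,-0.072,-0.0015,0.067]
    - [0,-0.08,-0.0015,0.076]

```text
t: 68.4
position: [0.5314, 0.047, -0.0125]
eef_rot: [0.299, 1.568, 0.243]
force: [0.6, 8.2, 5.9]
gripper_width: 0.0952
```

>>> step_arm:
  motion:
    - [0,-0.008,0,0]
    - [0,-0.016,0.001,0]
    - [0,-0.024,0.0015,0]
    - [0,-0.032,0.002,0]
    - [0,-0.04,0.0025,0]
    - [0,-0.048,0.003,0]
    - [0,-0.056,0.0035,0]
    - [0,-0.064,0.004,0]
    - [0,-0.072,0.0045,0]
    - [0,-0.08,0.005,0]

```text
t: 69.23
position: [0.5315, -0.0331, -0.0126]
eef_rot: [0.527, 1.569, 0.472]
force: [0.2, 9.0, 7.0]
gripper_width: 0.095
```

```bash
python3 - <<'E'
from h import *
import cv2
snap("scene","s58")
a=cv2.imread('pics/s58.png')[120:260,100:360]
cv2.imwrite('pics/s58z.png',cv2.resize(a,None,fx=3,fy=3,interpolation=2))
plan([.530,-.112,-.013],-.057)
E
```

```text
t 69.28 pos [ 0.5316 -0.0344 -0.0127] jaw -0.056 tilt [ 0.0012  0.     -1.    ] w 0.0949 F [-0.0716 -0.2308  0.0891] j6 -0.13
shift [ 0.0003 -0.0775  0.0027] turn 0.001 rows>= 2
```

View pics/s58z.png

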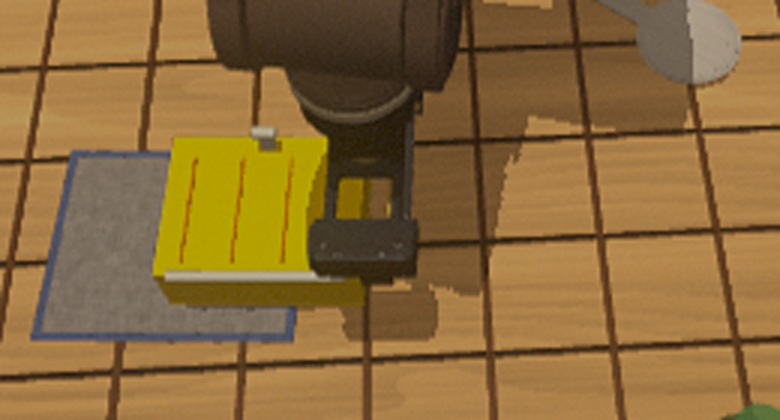

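```bash
python3 - <<'E'
from h import *
from workcell import env
S=env.camera_info("scene")
for u,v in((172,139),(328,137),(154,275)): print(onz(S,(100+u/3,120+v/3),.0545))
E
```

```text
[ 0.4644 -0.1938  0.0545]
[ 0.4689 -0.0723  0.0545]
[ 0.5815 -0.1972  0.0545]
```

>>> step_arm:
  motion:
    - [0,-0.008,0.0003,0]
    - [0,-0.016,0.0006,0]
    - [0,-0.024,0.001,0]
    - [0,-0.032,0.0013,0]
    - [0,-0.04,0.0016,0]
    - [0,-0.048,0.002,0]
    - [0,-0.056,0.0022,0]
    - [0,-0.064,0.0025,0]
    - [0,-0.071,0.003,0]
    - [0,-0.0755,0.003,0]

```text
t: 70.12
position: [0.5301, -0.1087, -0.0128]
eef_rot: [0.885, 1.57, 0.83]
force: [0.9, 8.9, 6.5]
gripper_width: 0.0949
```

>>> step_arm:
  motion:
    - [0,0,0,0]
    - [0,0.01,0,0]
    - [0,0.025,0,0]
    - [-0.02,0.045,0,0]
    - [-0.06,0.06,0,0]
    - [-0.1,0.08,0,0]
    - [-0.14,0.11,0,0]
    - [-0.18,0.14,0,0]
    - [-0.2,0.17,0,0]
    - [-0.2,0.2,0,0]

```text
t: 70.95
position: [0.542, 0.0918, 0.1908]
eef_rot: [0.037, 1.565, -0.019]
force: [1.5, 0.5, 0.0]
gripper_width: 0.0956
```

```bash
python3 - <<'E'
from h import *
import cv2
env_ = None
for n,p in(("scene","s59"),("top","t59"),("wrist","w59")): snap(n,p)
a=cv2.imread('pics/s59.png')[140:260,80:280]
cv2.imwrite('pics/s59z.png',cv2.resize(a,None,fx=4,fy=4,interpolation=2))
a=cv2.imread('pics/t59.png')[170:280,280:410]
cv2.imwrite('pics/t59z.png',cv2.resize(a,None,fx=5,fy=5,interpolation=2))
plan([.45,.0,.25],0)
E
```

```text
t 71.10 pos [0.5408 0.0935 0.1874] jaw -0.051 tilt [ 0.002   0.0001 -1.    ] w 0.0953 F [-0.4189  0.0239 -1.0742] j6 0.10
shift [-0.0628 -0.098  -0.0858] turn -0.051 rows>= 4
```

View pics/s59z.png

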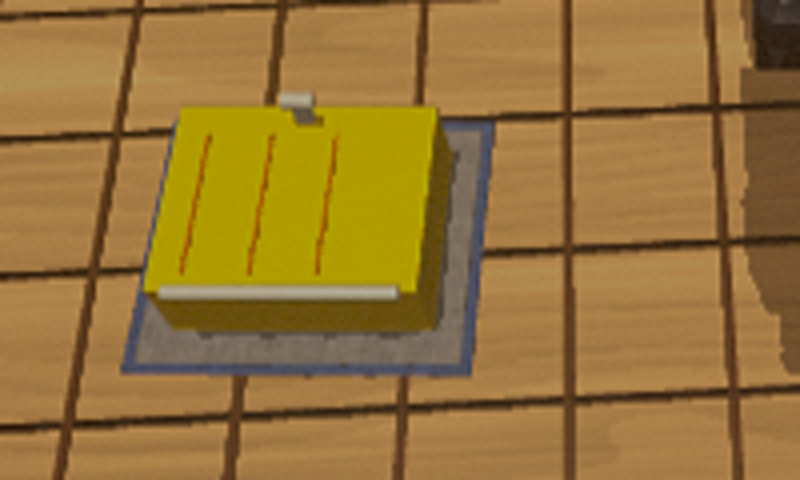

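View pics/t59z.png

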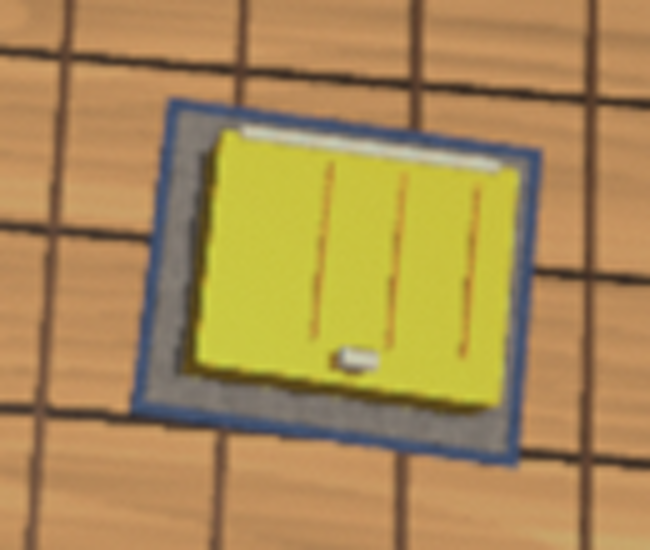

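View pics/t59.png

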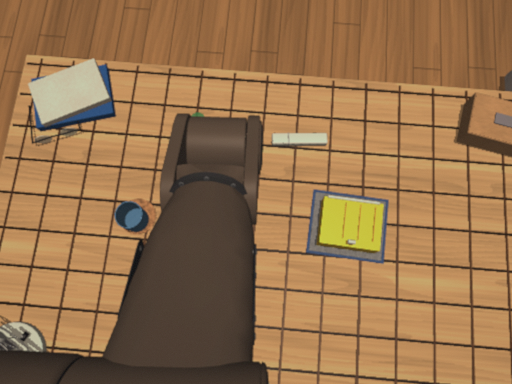

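View pics/s59.png

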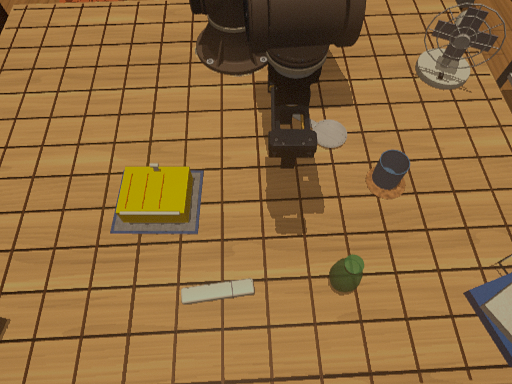

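Next I'll measure the tray against the mat in both views and check the cup against the coaster.

```bash
python3 - <<'E'
from h import *
from workcell import env
import numpy as np
def fit(n,L,M):
    L=np.array(L);M=np.array(M)
    # order: front-y, front+y, back+y, back-y
    yaw=lambda P:np.mean([np.arctan2(*((P[b]-P[a])[[1,0]])) for a,b in((0,3),(1,2))])
    d=L.mean(0)-M.mean(0);y=yaw(M);c,s=np.cos(y),np.sin(y)
    print(n,"tray",L.mean(0).round(4),yaw(L).round(3),"mat",M.mean(0).round(4),y.round(3),"d in mat",(c*d[0]+s*d[1]).round(4),(-s*d[0]+c*d[1]).round(4))
S=env.camera_info("scene");T=env.camera_info("top")
s=lambda u,v,z:onz(S,(80+u/4,140+v/4),z); t=lambda u,v,z:onz(T,(280+u/5,170+v/5),z)
fit("scene",[s(181,108,.0545),s(438,107,.0545),s(416,293,.0545),s(146,292,.0545)],[s(172,121,.001),s(495,122,.001),s(470,376,.001),s(122,373,.001)])
fit("top",[t(498,409,.0545),t(195,365,.0545),t(222,130,.0545),t(520,170,.0545)],[t(518,465,.001),t(132,412,.001),t(172,98,.001),t(542,150,.001)])
E
```

```text
scene tray [ 0.5254 -0.1964  0.0545] -0.047 mat [ 0.5266 -0.1983  0.001 ] -0.051 d in mat -0.0013 0.0018
top tray [ 0.5213 -0.1949  0.0545] -0.064 mat [ 0.5245 -0.1966  0.001 ] -0.061 d in mat -0.0033 0.0016
```

```bash
python3 - <<'E'
import cv2
a=cv2.resize(cv2.imread('pics/s59.png')[140:210,350:430],None,fx=5,fy=5,interpolation=2)
b=cv2.resize(cv2.imread('pics/t59.png')[185:255,95:175],None,fx=5,fy=5,interpolation=2)
cv2.imwrite('pics/cup59.png',cv2.hconcat([a,b])[:,:800])
E
```

```text
(no output)
```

View pics/cup59.png

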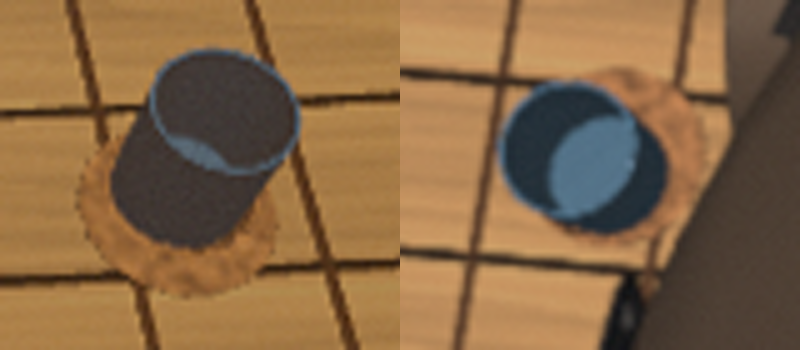

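View pics/w59.png

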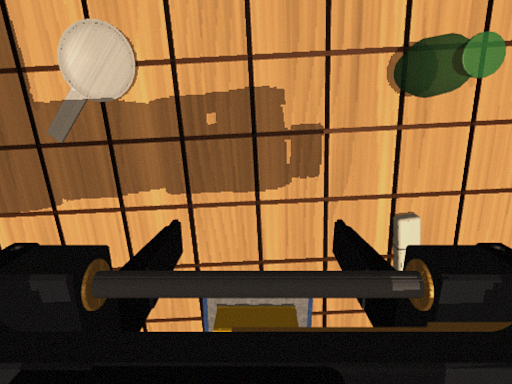

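```bash
python3 - <<'E'
from h import *
from workcell import env
S=env.camera_info("scene");T=env.camera_info("top")
print("rim",tri(T,(95+170/5,185+148/5),S,(350+226/5,140+111/5)))
print("coaster",onz(T,(95+221/5,185+154/5),.001),onz(S,(350+178/5,140+208/5),.001))
print("rim onz",onz(S,(395.2,162.2),.075),onz(T,(129,214.6),.075))
E
```

```text
rim (array([0.4928, 0.3555, 0.0717]), [0.0003388733404192905, 0.0003388733404193168])
coaster [0.5036 0.351  0.001 ] [0.5031 0.3535 0.001 ]
rim onz [0.4949 0.3543 0.075 ] [0.4922 0.3541 0.075 ]
```

```bash
python3 - <<'E'
from workcell import env
s=env.sense();print(s["t"],abs(s["qd"]).max(),s["position"])
print(env.job_done())
E
```

```text
71.1 0.059127572053632546 [0.54083884 0.09353381 0.18742585]
the job is handed in; nothing more can be done
None
```

I finished the job and handed it in at t = 71.1 s. The hand-in gives no verdict, so what follows rests on my own measurements.

**What I did**
- I opened the lid to about 1.45 rad and poured the cup into the tray.
- I put the cup back empty on its coaster and dropped the three strays into the tray.
- I pushed the lid shut and pressed it down, with 27 N measured at the end.
- I slid the tray onto the mat by pushing its +y wall with two open fingers, at about 8–9 N, and never lifted it.

**Last checks**
- **Tray:** its centre is within about 1–3 mm of the mat's centre in x and 2 mm in y, in both the scene and top views. It is square to the mat within about 0.01 rad, and the lid is shut.
- **Cup:** it stands upright, about 10 mm from the coaster's centre (limit 25 mm), with its rim at about 72 mm.
- **Vase and case:** both look untouched.
- **Arm:** it was clear of everything at the end.

**What went wrong or disagreed**
- **TCP height:** the reported TCP sits 33 mm beyond the real fingertips, so I corrected for it throughout.
- **Opening the lid:** my first grasp of the tab missed, and opening it dragged the tray about 3 cm. The lid angle came out as 1.6 rad first and 1.45 rad later; both are above the 1.2 rad needed.
- **Cup tipping:** the cup pivoted in the grip and had to be turned against the tray rim and the spoon rest.
- **Lozenge count:** my last look before shutting the lid showed 9 of the 10 lozenges, with a finger hiding part of the tray. None were on the table, so I took the tenth as inside.

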